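# Drive the old bushes out of a carrier bar

## Task

The carrier bar on the bench still holds its old bushes behind a locked shutter: draw back the catch, slide the shutter fully open, and use the drift to drive every bush out through the far side of the bar into the tray. Put all the bushes into the scrap box (leave it standing upright), lay the drift back wholly on its rubber mat, then slide the shutter fully shut and push the catch fully home again. Leave the spray can and the socket where they stand.

Things in the scene. Friction and masses are not known exactly. Their poses are not given: they have to be found in the camera images.
- fixture: Fixed upright aluminium bar. Origin on the bench under its mid-plane; x level along the bores, from entry side (nearer the robot) to exit side; y along the bar, z up. 24 mm thick (x -12 to 12), 56 mm high, y from -135 to 185 mm. Four 27 mm through bores along x at y = -90, -30, 30, 90 mm, axes 24 mm above the bench. Nothing on the fixture is higher than 83 mm.
- tray (a point): Middle of the rubber floor of the fixed tray on the bar's exit side, 7 mm above the bench. The tray covers fixture x 12 to 112 mm, y -127 to 127 mm, and is divided into one bay per bore by 4 mm wide fences up to 15 mm above the bench, at fixture y = 0, -60, 60, -125, 125 mm; the far fence is at x = 110 mm.
- catch_housing (a point): Top centre of the fixed grey housing under the catch, 40 mm above the bench: 62 mm along the fixture's x, 30 mm along y, standing on the bench before the bar's entry face near its +y end (fixture x -87 to -25, y 152 to 182 mm).
- shutter (a joint): Dark steel shutter on the bar's entry face, in m: 0 = shut (its strips cover the bores), 0.030 = fully open, at its stop (30 mm wide windows before the bores). Opens along the fixture's -y, needs about 2 N, stays where left. With the catch home it is blocked. Its front face is at fixture x = -17.5 mm, its rail up to 66 mm above the bench.
- shutter_tab (a point): Top centre of the white tab on the shutter for moving it: 12 mm thick along the fixture's x, 22 mm along y, standing 17 mm clear above the shutter's rail, its top 83 mm above the bench.
- catch (a joint): Steel sliding bolt that locks the shutter, in m: 0 = home (nose in the shutter's notch), 0.022 = fully drawn back, at its stop. It is drawn back along the fixture's -x (towards the entry side), needs about 1.5 N and stays where it is left; the shutter is free from about 0.012. Push it home only once the shutter is shut.
- catch_knob (a point): Top centre of the upright round steel knob on the bolt, 16 mm diameter, 25 mm tall, its top 82 mm above the bench.
- drift: The ejector rod: a wooden square grip, 44 x 44 mm, 50 mm long, with an 18 mm diameter aluminium shank standing 66 mm out of it along the drift's x axis. About 250 g, balanced in the grip. Origin on the axis in the middle of the grip; it starts lying level on the mat. Pushed until its grip meets the shutter's face, the nose is 48 mm past the bar's mid-plane.
- drift_nose (a point): Tip of the drift, on its axis, 91 mm from the drift's origin; bevelled to 10 mm diameter over the last 4 mm.
- drift_tail (a point): Centre of the end of the drift's grip, 25 mm from the drift's origin, opposite the nose.
- bush0: Round steel-sleeved rubber bush, 26 mm diameter, 22 mm long, 70 g, like the others; origin at its centre, x along its axis. Starts seated in the middle of the bore at fixture y = -90 mm, gripped by a spring plunger in the bore's roof (6 to 12 N to push it out); absent in some starts.
- bush1: Round steel-sleeved rubber bush, 26 mm diameter, 22 mm long, 70 g, like the others; origin at its centre, x along its axis. Starts seated in the middle of the bore at fixture y = -30 mm, gripped by a spring plunger in the bore's roof (6 to 12 N to push it out); absent in some starts.
- bush2: Round steel-sleeved rubber bush, 26 mm diameter, 22 mm long, 70 g, like the others; origin at its centre, x along its axis. Starts seated in the middle of the bore at fixture y = +30 mm, gripped by a spring plunger in the bore's roof (6 to 12 N to push it out); absent in some starts.
- bush3: Round steel-sleeved rubber bush, 26 mm diameter, 22 mm long, 70 g, like the others; origin at its centre, x along its axis. Starts seated in the middle of the bore at fixture y = +90 mm, gripped by a spring plunger in the bore's roof (6 to 12 N to push it out); absent in some starts.
- scrap_box: Loose grey open box for the old bushes, 120 x 120 mm outside, 45 mm high, walls and floor 4 mm, 0.5 kg. Origin in the middle of its underside, z up.
- mat: Fixed black rubber mat for the drift, 190 mm (its x) by 130 mm (its y), 3 mm thick. Origin in the middle of its underside.
- spray_can: Bystander: upright closed can, 54 mm diameter, about 150 mm tall. Origin in the middle of its underside.
- socket: Bystander: upright dark steel wrench socket, 30 mm diameter, 60 mm tall. Origin in the middle of its underside.
Things that resemble listed ones, but are neither listed nor needed, are in the scene too. What is shaped like the scrap_box but orange or red is not meant.

How it is judged (in metres and radians):
On the way, in this order (a step that is already met when the one before it is completed fails the run):
1. the catch is drawn back while the shutter is still shut (value of joint catch above 0.015 m and value of joint shutter below 0.006 m), for 0.1 s.
2. the shutter is slid fully open (value of joint shutter above 0.026 m), for 0.1 s.
3. every bush has been driven out of its bore ((x of bush0 in the frame of fixture above 0.026 m or y of bush0 in the frame of fixture above 0.2 m or y of bush0 in the frame of fixture below -0.2 m) and (x of bush1 in the frame of fixture above 0.026 m or y of bush1 in the frame of fixture above 0.2 m or y of bush1 in the frame of fixture below -0.2 m) and (x of bush2 in the frame of fixture above 0.026 m or y of bush2 in the frame of fixture above 0.2 m or y of bush2 in the frame of fixture below -0.2 m) and (x of bush3 in the frame of fixture above 0.026 m or y of bush3 in the frame of fixture above 0.2 m or y of bush3 in the frame of fixture below -0.2 m)), for 0.1 s.
At the end, for the whole second after the job is handed in: Every bush lies at rest in the upright scrap box; the drift lies at rest with its whole length on the mat (nose and grip end within the mat's outline); the shutter is shut to within 4 mm and the catch home to within 5 mm (x of bush0 in the frame of scrap_box between -0.055 and 0.055 m and y of bush0 in the frame of scrap_box between -0.055 and 0.055 m and z of each of bush0, bush1, bush2, bush3 in the frame of scrap_box below 0.045 m and linear speed of each of bush0, bush1, bush2, bush3, drift below 0.03 m/s and x of bush1 in the frame of scrap_box between -0.055 and 0.055 m and y of bush1 in the frame of scrap_box between -0.055 and 0.055 m and x of bush2 in the frame of scrap_box between -0.055 and 0.055 m and y of bush2 in the frame of scrap_box between -0.055 and 0.055 m and x of bush3 in the frame of scrap_box between -0.055 and 0.055 m and y of bush3 in the frame of scrap_box between -0.055 and 0.055 m and x of drift_tail in the frame of mat between -0.095 and 0.095 m and y of drift_tail in the frame of mat between -0.065 and 0.065 m and x of drift_nose in the frame of mat between -0.095 and 0.095 m and y of drift_nose in the frame of mat between -0.065 and 0.065 m and height (world z) of drift below 0.032 m and angle between scrap_box's own z axis and vertical below 0.1 rad and value of joint shutter below 0.004 m and value of joint catch below 0.005 m); the robot touches nothing.
It fails at once if the spray can is moved by more than 30 mm (distance of spray_can from where it was at the start of the episode above 0.03 m).
It fails at once if the socket is moved by more than 30 mm (distance of socket from where it was at the start of the episode above 0.03 m).
Of bush0, bush1, bush2, bush3 only 2 to 4 are there at a start; the rules pass over those that are not, and their reading is None.
At some moment in a run one of drift, scrap_box may be knocked a few centimetres aside while the robot is not near it.
Once in a run the grip may slacken for a moment while it holds something.
It also fails if it takes over 210 s, if anything falls off the work surface, if the arm or the gripper's body presses on something with over 40 N, if the wrist force passes 120 N, or if a joint passes its speed limit or range.

## Robot

A 6-joint arm with a two-finger parallel gripper is mounted at the origin on the work surface. World frame = base frame: x ahead of the robot, y to its left, z up, the work surface at z = 0. Lengths are in mm, angles in rad, forces in N, time in s.
With the tool pointing down it reaches from about 425 to 1125 mm from the base axis. Payload 14.9 kg.
Tool frame: the origin (TCP) lies on the mounting face of the last link; the fingertips stand arm.finger_overhang ahead of it and the grasp point (between the pads) lies 172 mm ahead of it (arm.finger_overhang is the distance from the TCP to the fingertips, in mm); z points along the fingers, y is the direction in which the jaws open and shut (so a half turn about z gives the same grasp; the last joint's range is limited). The gripper opens to 91 mm and grips with 3 to 60 N. Pads are 32 mm wide; open, the fingers measure 118 mm over their backs; the gripper's body (76 mm by 178 mm) begins 60 mm behind the grasp point.
Start: joints at [1.238, 0.379, 1.734, -0, 1.028, -0.033], TCP at [206.738, 668.789, 404.732] pointing down, gripper open.
Joint ranges: [-2.77, 2.77], [-0.74, 2.19], [0, 2.66], [-1.06, 4.2], [0.31, 2.87], [-3.08, 3.08]. Speed limits (rad/s): [1.89, 1.89, 2.39, 3.14, 3.14, 3.14].

## Interface

Orientations are given as a unit quaternion [w, x, y, z].
In Python, from station import sensors, imaging, workorder, arm gives the robot as it stands.
- The arm moves only by the shell command python3 -m handwheel 'ROWS' [FORCE]. ROWS is text: rows parted by semicolons, each of 5 numbers parted by spaces: the shift along the tool's x, y, z in units of 20 mm (1.0 is 20 mm), then the turn about the tool's z in units of 4 degrees (1.0 is 4 degrees), then the gripper's target within -1 to 1 (fully open at 1, half-way at 0, shut at -1). A call has 1 to 8 rows; each row shifts and turns the commanded pose from where the row before left it, along the tool's axes as they then stand; what a row does not reach is not made up. A row lasts 1/12 s, in which the tool goes at most 41.7 mm and 7.16 degrees, less where a joint would pass 70% of its speed; a pose out of reach is approached as far as the arm can. A call with a number of a shift or a turn outside -1 to 1 is refused whole. A call with a gripper value outside its range is refused whole. The fingers move at their own pace and stop on an object; FORCE is the grip in N (left out, the last holds). Time passes only in rows, so rows that do not move let the fingers close. It gives the time, the measured TCP pose, the force and the opening at its end, in the units of the state.
- sensors.state(): the state, without advancing time (a new reading comes with each control period).
- imaging.grab_frame(name): name is "side" or "top" or "wrist"; returns (picture, depth): 420x560x3 uint8, blue, green, red; 420x560 float32, mm along the optical axis (not along the pixel's ray), 0 where there is no reading.
- imaging.camera_params(name): a dict with "mtx" (3x3 intrinsics, pixels), "T" (4x4, takes a point from camera to world coordinates). Camera axes: x right, y up, looking along -z (the intrinsics and any distortion apply to the point x, -y, -z); pixel columns grow to the right and rows downward; lengths in mm; the calibration is good to about 2 mm. A picture is of the moment at which its call begins: read the wrist's pose just before it. camera_params takes no time and is no camera call; for the wrist camera it gives the pose at the moment of the call.
- workorder.sign_off(): hands the job in, once; it reports no verdict.
The state is a dict: "time": time; "joints": joint angles; "dq": joint speeds; "joint_torque": joint torques, N m; "position": TCP position; "eef_rot": TCP orientation; "contact_force": force on the tool from outside, world axes, zero at the start; "ft_torque": the same for the moment, N m; "opening": finger opening in mm.
Only numpy, scipy, OpenCV 4.12 (cv2) and the standard library are available. Lean on these libraries where they do the work, as an engineer would, in place of code of your own. Each camera call takes 0.05 s, during which the arm holds its last target. There are 200 camera calls.

## Working session

There is one attempt and no reset: what is moved stays moved. The work goes in short steps, Python scripts to look and compute and a shell command to move; the robot and the scene stay as the last step left them, time stands still between calls to the robot, and variables do not carry over. Pictures are saved under pics/ and viewed, about 12 in all and at most 16, crops included, and the job is handed in when it is done.

```bash
ls; mkdir -p pics; python3 - <<'E'
from station import sensors, imaging, workorder, arm
import cv2,numpy as np
s=sensors.state();print(s, arm.finger_overhang)
for n in("top","side"):
    p,d=imaging.grab_frame(n);c=imaging.camera_params(n);print(n,c['mtx'].tolist(),np.round(c['T'],3).tolist(),[k for k in c])
    cv2.imwrite(f'pics/{n}0.png',p);np.save(f'pics/{n}0.npy',d)
E
```

```text
pics
{'time': 0.0, 'joints': array([ 1.23772812e+00,  3.79427907e-01,  1.73478824e+00, -2.23183888e-05,
        1.02849362e+00, -3.33119418e-02]), 'dq': array([-1.16307836e-04,  1.36428545e-03,  7.30069673e-05, -1.64827480e-03,
        4.26769120e-04,  1.63263685e-03]), 'joint_torque': array([ 1.28806523e-04, -7.63758731e+01, -4.34350026e+01,  6.50604093e-02,
        4.25735442e-02, -1.03716495e-04]), 'position': array([206.65387027, 668.60176614, 404.07091465]), 'eef_rot': array([-9.23555886e-05,  1.49311911e-01,  9.88789988e-01, -5.50950674e-04]), 'contact_force': array([ 0.00163327, -1.09125515, -0.0186017 ]), 'ft_torque': array([0.0214578, 0.0001217, 0.0521087]), 'opening': 91.20044709411894} 190.8
top [[455.28006237347796, 0.0, 282.5228648162639], [0.0, 455.28006237347796, 210.8441562118905], [0.0, 0.0, 1.0]] [[0.002, 0.995, -0.098, 316.311], [-1.0, 0.004, 0.022, 104.873], [0.022, 0.098, 0.995, 1359.209], [0.0, 0.0, 0.0, 1.0]] ['mtx', 'T']
side [[427.3210387282653, 0.0, 284.28348240948617], [0.0, 427.3210387282653, 211.98243551750525], [0.0, 0.0, 1.0]] [[0.97, 0.104, -0.219, 161.703], [-0.242, 0.463, -0.853, -1011.492], [0.013, 0.88, 0.474, 710.035], [0.0, 0.0, 0.0, 1.0]] ['mtx', 'T']
```

View pics/top0.png

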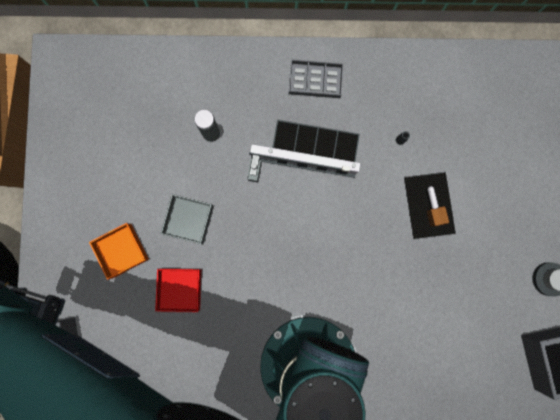

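View pics/side0.png

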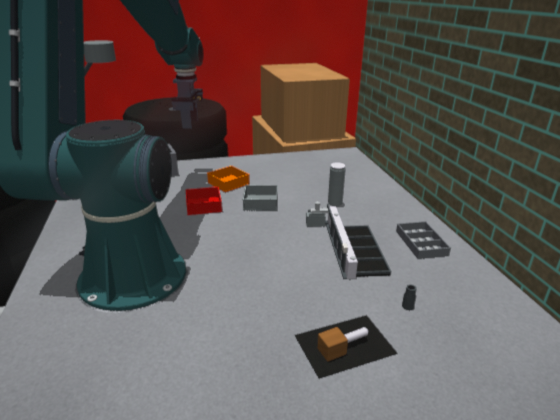

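The top view shows the fixture at about (305,160) with the catch at (254,167). The drift lies on the mat at (430,205), its grip at (438,215) and its nose at (432,188).

Candidates that could be confused:
- **Box:** the grey box at (188,219) is the one described. The orange (118,250) and red (180,290) ones are decoys.
- **Bystanders:** the can is at (205,122) and the socket at (402,137).
- **Not needed:** the grey parts tray at (316,78).

```bash
cat > h.py <<'E'
from station import sensors, imaging, workorder, arm
import cv2,numpy as np
from scipy.spatial.transform import Rotation as R
def cam(n):
    c=imaging.camera_params(n);return c['mtx'],np.array(c['T'])
def ray(c,u,v):
    K,T=c;d=T[:3,:3]@np.array([(u-K[0,2])/K[0,0],-(v-K[1,2])/K[1,1],-1]);return T[:3,3],d
def onz(c,u,v,z):
    o,d=ray(c,u,v);return o+d*(z-o[2])/d[2]
def proj(c,p):
    K,T=c;q=T[:3,:3].T@(np.asarray(p,float)-T[:3,3]);q=q*[1,-1,-1];return (K@q)[:2]/q[2]
def tri(rs):
    A=0;b=0
    for o,d in rs:
        d=d/np.linalg.norm(d);M=np.eye(3)-np.outer(d,d);A=A+M;b=b+M@o
    return np.linalg.solve(A,b)
def tool():
    s=sensors.state();q=s['eef_rot'];return s['position'],R.from_quat([q[1],q[2],q[3],q[0]])
def delta(target,yaw=None,off=172):
    """shift in tool axes (units) to bring grasp point at target; yaw=world dir (rad) of tool y (jaw)"""
    p,r=tool();g=p+r.apply([0,0,off]);d=r.inv().apply(np.asarray(target)-g)/20
    ty=r.apply([0,1,0]);a=np.arctan2(ty[1],ty[0]);out=[np.round(d,2),'grasp',g.round(1),'jaw',round(a,3)]
    if yaw is not None:
        t=-(yaw-a);t=(t+np.pi/2)%np.pi-np.pi/2;out+=['turn units',round(np.degrees(t)/4,2)]
    return out
def blobs(mask,mn=30):
    cs,_=cv2.findContours(mask.astype(np.uint8),cv2.RETR_EXTERNAL,cv2.CHAIN_APPROX_NONE)
    return sorted([c for c in cs if cv2.contourArea(c)>=mn],key=cv2.contourArea,reverse=True)
E
python3 - <<'E'
from h import *
p=cv2.imread('pics/top0.png');d=np.load('pics/top0.npy');c=cam('top')
for n,u,v,z in [('barL',253,149,56),('barR',358,167,56),('knob',255,160,82),('box',188,219,0),('grip',438,215,25),('nose',432,188,25),('can',205,122,150),('sock',402,137,60),('mat',430,205,3),('wall',188,200,45)]: print(n,onz(c,u,v,z).round(0))
w=cam('wrist');print(w[0],w[1].round(3)); P,r=tool();print(r.as_matrix().round(3), (r.inv().apply(w[1][:3,3]-P)).round(1),(r.inv().as_matrix()@w[1][:3,:3]).round(3))
a=cv2.resize(p[100:260,140:480],None,fx=2.35,fy=2.35,interpolation=cv2.INTER_CUBIC);cv2.imwrite('pics/crop0.png',a)
E
```

```text
barL [625. 162.  56.]
barR [ 574. -144.   56.]
knob [587. 155.  82.]
box [424. 357.   0.]
grip [ 437. -386.   25.]
nose [ 518. -370.   25.]
can [676. 289. 150.]
sock [ 663. -274.   60.]
mat [ 469. -371.    3.]
wall [476. 350.  45.]
[[303.75219612   0.         278.86432748]
 [  0.         303.75219612 209.16334262]
 [  0.           0.           1.        ]] [[ 2.94000e-01 -9.26000e-01 -2.38000e-01  1.40337e+02]
 [ 9.56000e-01  2.85000e-01  7.60000e-02  6.89190e+02]
 [-2.00000e-03 -2.50000e-01  9.68000e-01  3.84127e+02]
 [ 0.00000e+00  0.00000e+00  0.00000e+00  1.00000e+00]]
[[-0.955  0.295 -0.   ]
 [ 0.295  0.955 -0.001]
 [ 0.    -0.001 -1.   ]] [69.5  0.1 20. ] [[ 0.001  0.968  0.25 ]
 [ 1.    -0.001  0.001]
 [ 0.001  0.25  -0.968]]
```

View pics/crop0.png

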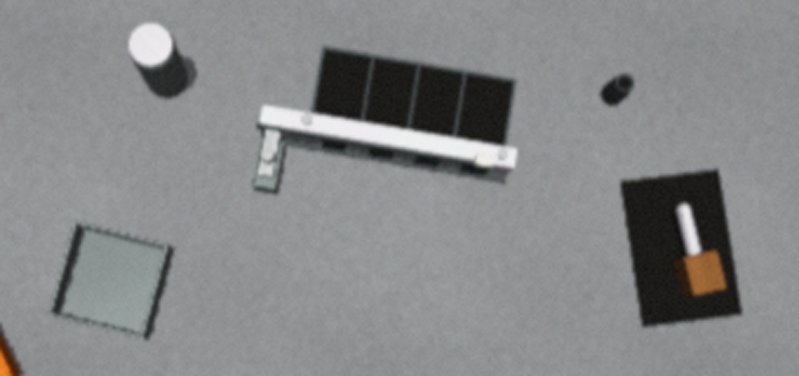

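The crop confirms the grey box at crop (112,280), the white tab at the bar's −y end at crop (483,160), and the knob at crop (268,155). I'll move the wrist camera over the fixture, with a picture of the box on the way.

```bash
python3 -m handwheel '0 0 0 -1 1; 0 0 0 -1 1; -.76 -.98 0 0 1; -.76 -.98 0 0 1; -.76 -.98 0 0 1; -.76 -.98 0 0 1; -.76 -.98 0 0 1; -.76 -.98 0 0 1'
python3 -m handwheel '-.76 -.98 0 0 1; -.76 -.98 0 0 1; -.76 -.98 0 0 1; -.76 -.98 0 0 1; -.76 -.98 0 0 1; 0 0 0 0 1; 0 0 0 0 1'
cat > shot.py <<'E'
from h import *
import sys
def shot(n):
    T=cam('wrist');p,d=imaging.grab_frame('wrist');cv2.imwrite(f'pics/{n}.png',p);np.savez(f'pics/{n}.npz',K=T[0],T=T[1]);return p,T
def load(n):
    z=np.load(f'pics/{n}.npz');return cv2.imread(f'pics/{n}.png'),(z['K'],z['T'])
if __name__=='__main__':
    for n in sys.argv[1:]: shot(n)
E
python3 shot.py w_box
python3 -m handwheel '-.76 -.98 0 0 1; -.76 -.98 0 0 1; -.76 -.98 0 0 1; -.76 -.98 0 0 1; -.76 -.98 0 0 1; -.76 -.98 0 0 1; -.76 -.98 0 0 1; -.76 -.98 0 0 1'
python3 -m handwheel '-.76 -.98 0 0 1; -.76 -.98 0 0 1; -.76 -.98 0 0 1; -.76 -.98 0 0 1; -.76 -.98 0 0 1; -.76 -.98 0 0 1; -.76 -.98 0 0 1; 0 0 0 0 1'
python3 -m handwheel '0 0 0 0 1; 0 0 0 0 1';python3 shot.py w_fix
python3 - <<'E'
from shot import *
a,c1=load('w_box');b,c2=load('w_fix')
cv2.imwrite('pics/v1.png',np.hstack([cv2.resize(b,(560,420))]))
E
```

```text
time: 0.77
position: [278.3, 537.0, 404.4]
eef_rot: [-0.0, 0.08, 0.997, -0.0]
contact_force: [-0.5, -0.1, -0.9]
opening: 91.4
time: 1.35
position: [337.8, 428.6, 404.7]
eef_rot: [-0.0, 0.081, 0.997, -0.0]
contact_force: [0.7, -0.2, -0.5]
opening: 91.0
time: 2.07
position: [432.8, 255.0, 404.8]
eef_rot: [0.0, 0.079, 0.997, 0.0]
contact_force: [-0.7, 0.1, -0.0]
opening: 91.1
time: 2.73
position: [517.3, 101.1, 404.8]
eef_rot: [0.0, 0.08, 0.997, -0.0]
contact_force: [0.2, 0.4, 0.3]
opening: 91.0
time: 2.9
position: [515.5, 103.5, 404.5]
eef_rot: [-0.0, 0.08, 0.997, 0.0]
contact_force: [0.2, -0.5, -0.2]
opening: 91.4
```

View pics/w_fix.png

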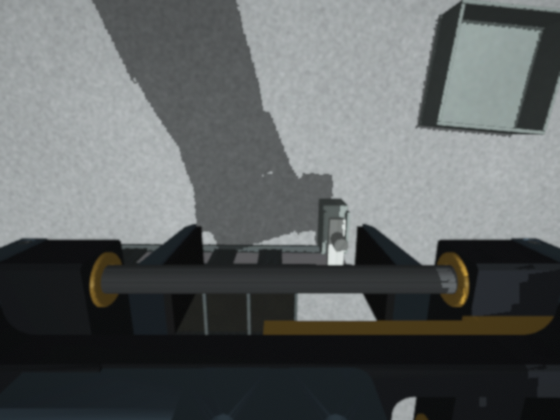

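View pics/w_box.png

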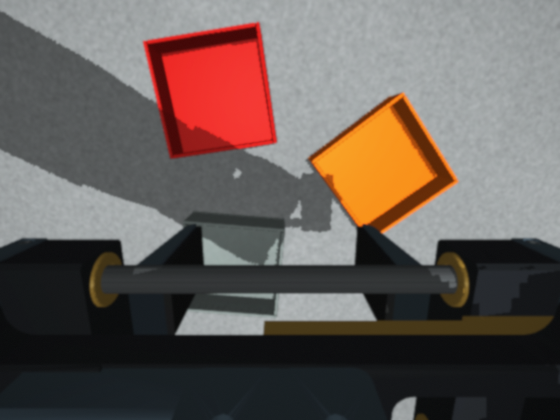

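The wrist camera only sees behind the gripper, on the robot side. In w_fix the knob is at (340,242) and the grey box at (490,70). In w_box the red and orange boxes are at (210,90) and (380,160), and the grey box at (240,260) is half hidden. I'll put the tool beyond the bar and look back at it.

```bash
python3 -m handwheel '-1 -.36 .42 0 1; -1 -.36 .42 0 1; -1 -.36 .42 0 1; -1 -.36 .42 0 1; -1 -.36 .42 0 1; -1 -.36 .42 0 1; -1 -.36 .42 0 1; -1 -.36 .42 0 1'
python3 -m handwheel '-1 -.36 .42 0 1; -1 -.36 .42 0 1;0 0 0 0 1;0 0 0 0 1;0 0 0 0 1;0 0 0 0 1'
python3 shot.py w_fix2
```

```text
time: 3.62
position: [665.0, 21.1, 337.0]
eef_rot: [-0.0, 0.079, 0.997, 0.0]
contact_force: [0.3, 0.2, -0.0]
opening: 91.2
time: 4.12
position: [701.0, 0.7, 321.1]
eef_rot: [0.0, 0.08, 0.997, 0.0]
contact_force: [-0.4, -0.7, -0.1]
opening: 91.3
```

View pics/w_fix2.png

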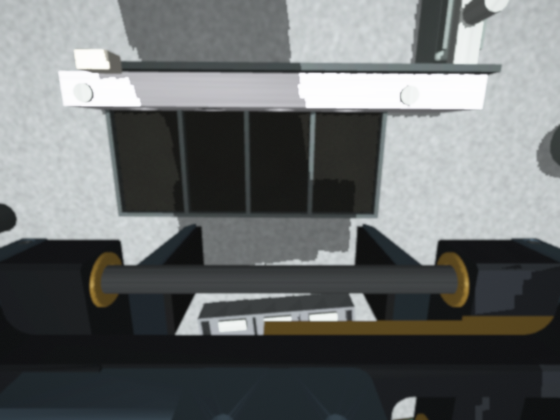

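The view shows the bar's top corners at (62,107) and (484,109), the tray's far corners at (119,215) and (378,216), the white tab at (97,58) and the knob at (488,8).

```bash
python3 - <<'E'
from shot import *
from scipy.optimize import least_squares
p,c=load('w_fix2');g=cv2.cvtColor(p,cv2.COLOR_BGR2GRAY)
P=np.float32([[62,107],[484,109],[119,215],[378,216],[60,71]]).reshape(-1,1,2)
P=cv2.cornerSubPix(g,P.copy(),(4,4),(-1,-1),(3,50,.01)).reshape(-1,2);print(P.round(1).tolist())
F=np.array([[12,-135,56],[12,185,56],[112,-127,15],[112,127,15],[-12,-135,56]],float)
def fx(q,F):
    cs,sn=np.cos(q[2]),np.sin(q[2]);return np.c_[q[0]+cs*F[:,0]-sn*F[:,1],q[1]+sn*F[:,0]+cs*F[:,1],F[:,2]]
for idx in ([0,1],[0,1,2,3],[2,3]):
    f=lambda q:np.ravel([proj(c,w)-u for w,u in zip(fx(q,F[idx]),P[idx])])
    s=least_squares(f,[600,10,-.16],loss='soft_l1');print(idx,s.x.round(4),s.fun.round(1))
# screws, tray floor ends: rows of the bar's lower edge
for col in (150,210,270,340): 
    col_=g[90:125,col].astype(int);print(col,90+np.argmax(col_[:-1]-col_[1:]))
c=cam('top');t=cv2.imread('pics/top0.png');b=blobs(cv2.cvtColor(t,cv2.COLOR_BGR2GRAY)>200)
for k in b[:4]:
    r=cv2.minAreaRect(k);print(r); print([onz(c,u,v,56)[:2].round(0).tolist() for u,v in cv2.boxPoints(r)])
E
```

```text
[[63.599998474121094, 105.9000015258789], [481.5, 108.80000305175781], [118.5999984741211, 215.39999389648438], [376.6000061035156, 217.1999969482422], [57.70000076293945, 70.4000015258789]]
[0, 1] [ 5.982838e+02 -1.324430e+01 -1.650000e-01] [ 0.3 -0.1 -0.3 -0.1]
[0, 1, 2, 3] [ 5.979013e+02 -1.320130e+01 -1.655000e-01] [ 0.2 -0.7 -0.3 -0.4 -0.6  0.9  0.8  1. ]
[2, 3] [ 5.970055e+02 -1.321390e+01 -1.649000e-01] [-0.8  0.1  0.8  0.1]
150 110
210 106
270 110
340 107
((304.7703552246094, 157.81028747558594), (109.65855407714844, 8.4993257522583), 9.940573692321777)
[[614.0, 171.0], [639.0, 167.0], [585.0, -148.0], [561.0, -144.0]]
((203.5, 118.0), (16.0, 17.0), 90.0)
[[740.0, 333.0], [740.0, 283.0], [692.0, 283.0], [692.0, 332.0]]
((433.0882568359375, 197.35293579101562), (19.645383834838867, 2.9104273319244385), 75.96376037597656)
[[513.0, -351.0], [515.0, -360.0], [459.0, -372.0], [457.0, -364.0]]
```

```bash
cat >> h.py <<'E'
FX=np.array([598.,-13.2,-.165])
def f2w(x,y,z):
    c,s=np.cos(FX[2]),np.sin(FX[2]);return np.array([FX[0]+c*x-s*y,FX[1]+s*x+c*y,z])
def w2f(p):
    c,s=np.cos(FX[2]),np.sin(FX[2]);d=np.asarray(p)[:2]-FX[:2];return np.array([c*d[0]+s*d[1],-s*d[0]+c*d[1],p[2]])
E
python3 - <<'E'
from shot import *
a,c1=load('w_fix');b,c2=load('w_fix2')
w=np.zeros((480,800,3),np.uint8)
w[:,:400]=cv2.resize(a[190:270,300:380][:, :67],(400,480),interpolation=2)
w[:,400:]=cv2.resize(b[0:80,460:527],(400,480),interpolation=2)
cv2.imwrite('pics/knob.png',w)
print([w2f(onz(c2,u,v,83)).round(1) for u,v in [(75,50),(120,52),(97,55)]])
print(w2f(tri([ray(c1,340,240),ray(c2,488,7)])))
print(w2f(onz(c1,340,240,82)),w2f(onz(c2,488,7,82)))
E
```

```text
[array([ -20.5, -103.7,   83. ]), array([-19.5, -74.4,  83. ]), array([-17.6, -89.7,  83. ])]
[-52.90374183 170.16339575  67.07305834]
[-59.00400532 165.98450687  82.        ] [-47.29264071 162.29276779  82.        ]
```

View pics/knob.png

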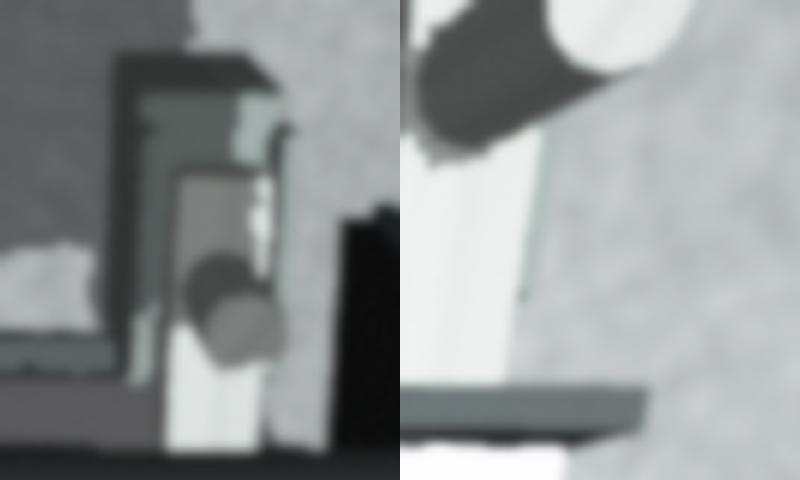

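The knob's top disc is centred at about px (341,245) in w_fix and (497,0) in w_fix2.

```bash
python3 - <<'E'
from shot import *
a,c1=load('w_fix');b,c2=load('w_fix2')
print(w2f(tri([ray(c1,341,245),ray(c2,497,0)])),w2f(onz(c1,341,245,82)),w2f(onz(c2,497,0,82)))
print('above',delta(f2w(-53,167,140),1.406),'down',delta(f2w(-53,167,72)))
E
```

```text
[-52.23058309 168.27643856  79.65979302] [-53.39241379 167.3602986   82.        ] [-51.22398971 167.2810145   82.        ]
above [array([7.58, 6.87, 0.46]), 'grasp', array([7.011e+02, 6.000e-01, 1.492e+02]), 'jaw', np.float64(1.411), 'turn units', np.float64(0.08)] down [array([7.58, 6.87, 3.86]), 'grasp', array([7.011e+02, 6.000e-01, 1.492e+02]), 'jaw', np.float64(1.411)]
```

```bash
python3 -m handwheel '.95 .86 .06 0 0; .95 .86 .06 0 0; .95 .86 .06 0 0; .95 .86 .06 0 0; .95 .86 .06 0 0; .95 .86 .06 0 0; .95 .86 .06 0 0; .95 .86 .06 0 0' 20
python3 -m handwheel '0 0 0 0 0; 0 0 0 0 0; 0 0 0 0 0'
python3 shot.py w_kn; python3 -c "
from h import *
print(delta(f2w(-52.4,167.3,80),1.406))"
```

```text
time: 4.83
position: [572.1, 160.9, 311.6]
eef_rot: [0.0, 0.08, 0.997, 0.0]
contact_force: [-0.5, -0.1, 0.1]
opening: 46.0
time: 5.08
position: [573.5, 159.8, 311.7]
eef_rot: [0.0, 0.08, 0.997, 0.0]
contact_force: [-0.5, 0.8, -0.1]
opening: 45.4
[array([0.02, 0.04, 2.98]), 'grasp', array([574. , 159.6, 139.6]), 'jaw', np.float64(1.411), 'turn units', np.float64(0.07)]
```

View pics/w_kn.png

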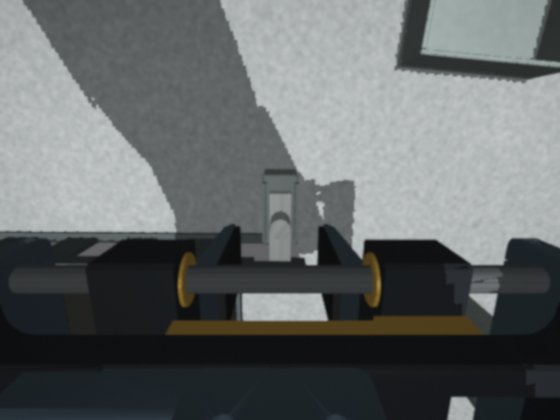

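The knob at (281,222) sits midway between the fingers, so I'll descend, close and draw it back.

```bash
python3 -m handwheel '0 .04 .75 0 0; 0 0 .75 0 0; 0 0 .75 0 0; 0 0 .73 0 0; 0 0 0 0 0; 0 0 0 0 -1; 0 0 0 0 -1; 0 0 0 0 -1' 20
python3 -m handwheel '0 0 0 0 -1; 0 0 0 0 -1; 0 0 0 0 -1; .3 0 0 0 -1; .3 0 0 0 -1; .3 0 0 0 -1; .25 0 0 0 -1; 0 0 0 0 -1'
python3 -m handwheel '0 0 0 0 -1; 0 0 0 0 -1'
```

```text
time: 5.8
position: [574.0, 160.6, 252.4]
eef_rot: [0.001, 0.08, 0.997, 0.0]
contact_force: [1.1, -1.2, 0.1]
opening: 28.3
time: 6.47
position: [551.5, 164.3, 252.5]
eef_rot: [0.003, 0.08, 0.997, 0.0]
contact_force: [12.8, -4.5, -2.7]
opening: 15.3
time: 6.63
position: [551.7, 164.3, 252.4]
eef_rot: [0.002, 0.08, 0.997, 0.0]
contact_force: [11.2, -4.0, -0.5]
opening: 15.4
```

The catch moved 22.6 mm and is against its stop at 11 N. Next is the tab.

```bash
python3 -m handwheel '0 0 0 0 0; 0 0 0 0 0; 0 0 0 0 0;0 0 -.75 0 0; 0 0 -.75 0 0; 0 0 -.75 0 0; -.2 -.99 -.75 0 0; -.2 -.99 0 0 0'
python3 -m handwheel '-.2 -.99 0 0 0; -.2 -.99 0 0 0; -.2 -.99 0 0 0; -.2 -.99 0 0 0; -.2 -.99 0 0 0; -.2 -.99 0 0 0; -.2 -.99 0 0 0; -.2 -.99 0 0 0'
python3 -m handwheel '-.2 -.99 0 0 0; -.2 -.99 0 0 0; -.2 -.99 0 0 0; 0 0 0 0 0; 0 0 0 0 0; 0 0 0 0 0'
python3 shot.py w_tab; python3 -c "
from h import *
print(delta(f2w(-20,-90,88),1.406))"
```

```text
time: 7.3
position: [552.7, 124.2, 313.9]
eef_rot: [0.001, 0.079, 0.997, 0.0]
contact_force: [1.0, 0.8, 0.0]
opening: 45.7
time: 7.97
position: [558.2, -38.4, 311.3]
eef_rot: [-0.0, 0.08, 0.997, 0.0]
contact_force: [0.2, -0.2, 0.1]
opening: 46.1
time: 8.47
position: [560.8, -97.7, 311.3]
eef_rot: [-0.0, 0.08, 0.997, 0.0]
contact_force: [-0.1, -0.1, -0.6]
opening: 45.5
[array([-0.14, -0.04,  2.57]), 'grasp', array([560.8, -97.4, 139.4]), 'jaw', np.float64(1.411), 'turn units', np.float64(0.07)]
```

View pics/w_tab.png

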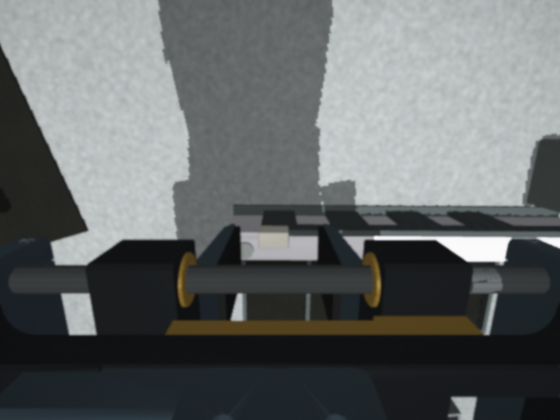

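```bash
python3 - <<'E'
from shot import *
p,c=load('w_tab');q,c2=load('w_fix2')
g=cv2.cvtColor(p,cv2.COLOR_BGR2GRAY);print(g[220:255:2,274],g[237,250:300:2])
for u,v in[(259,227),(289,227),(259,248),(289,248)]:print(w2f(onz(c,u,v,83)).round(1))
h=cv2.cvtColor(q,cv2.COLOR_BGR2GRAY);print(h[44:76:2,90],h[56,70:126:2])
for u,v in[(75,50),(108,50),(75,66),(108,66)]:print(w2f(onz(c2,u,v,83)).round(1))
E
```

```text
[ 35  34  41  85 104 106 134 178 182 181 179 178 178 177 173 176 177 178] [172 172 172 172 169 181 183 183 183 182 182 182 181 181 180 180 180 179
 177 157 164 167 166 166 166]
[ -25.4 -103.9   83. ]
[-25.6 -82.3  83. ]
[  -9.3 -104.1   83. ]
[ -9.4 -82.1  83. ]
[188 190 206 249 253 253 253 253 253 253 253 253 222 116 208 251] [199 194 221 251 253 253 253 253 253 253 253 253 253 253 253 254 253 243
 183 127  99  97  98 101 121 176 200 201]
[ -20.5 -103.7   83. ]
[-20.6 -82.1  83. ]
[ -10.9 -105.2   83. ]
[-11.  -83.4  83. ]
```

The tab's top is centred at (274,240), which is fixture (−15,−93).

```bash
python3 -m handwheel '-.34 -.19 .65 0 0; 0 0 .65 0 0; 0 0 .65 0 0; 0 0 .62 0 0; 0 0 0 0 0; 0 0 0 0 -1; 0 0 0 0 -1; 0 0 0 0 -1' 20
python3 -m handwheel '0 0 0 0 -1; 0 0 0 0 -1; 0 0 0 0 -1'
python3 -m handwheel '0 -.4 0 0 -1; 0 -.4 0 0 -1; 0 -.4 0 0 -1; 0 -.33 0 0 -1; 0 0 0 0 -1;0 0 0 0 -1'
```

```text
time: 9.18
position: [567.3, -102.9, 260.5]
eef_rot: [0.0, 0.08, 0.997, -0.0]
contact_force: [0.5, 0.6, 0.7]
opening: 28.4
time: 9.43
position: [567.3, -103.0, 260.5]
eef_rot: [0.0, 0.08, 0.997, -0.0]
contact_force: [-0.8, 0.9, 3.5]
opening: 21.4
time: 9.93
position: [562.4, -133.0, 260.4]
eef_rot: [0.0, 0.081, 0.997, 0.001]
contact_force: [1.1, 15.4, 6.0]
opening: 21.4
```

```bash
python3 -m handwheel '0 0 0 0 0; 0 0 0 0 0; 0 0 0 0 0;0 0 -.75 0 0; 0 0 -.75 0 0; 0 0 -.75 0 0; -.3 -.95 -.75 0 1; -.3 -.95 0 0 1'
python3 -m handwheel '-.3 -.95 0 0 1; -.3 -.95 0 0 1; -.3 -.95 0 0 1; -.3 -.95 0 0 1; -.3 -.95 0 0 1; -.3 -.95 0 0 1; -.3 -.95 0 0 1; -.3 -.95 0 0 1'
python3 -m handwheel '-.3 -.95 0 0 1; -.3 -.95 0 -1 1; 0 0 0 -1 1;0 0 0 -1 1;0 0 0 -1 1;0 0 0 -1 1; 0 0 0 0 1; 0 0 0 0 1'
python3 shot.py w_mat
```

```text
time: 10.6
position: [568.8, -173.1, 322.9]
eef_rot: [0.002, 0.079, 0.997, -0.001]
contact_force: [0.7, -0.4, 0.6]
opening: 55.8
time: 11.27
position: [591.4, -332.0, 320.1]
eef_rot: [-0.0, 0.08, 0.997, -0.0]
contact_force: [0.1, 0.1, -0.4]
opening: 91.1
time: 11.93
position: [597.1, -370.3, 320.0]
eef_rot: [-0.0, -0.093, 0.996, 0.0]
contact_force: [-0.6, 0.4, -0.0]
opening: 91.3
```

View pics/w_mat.png

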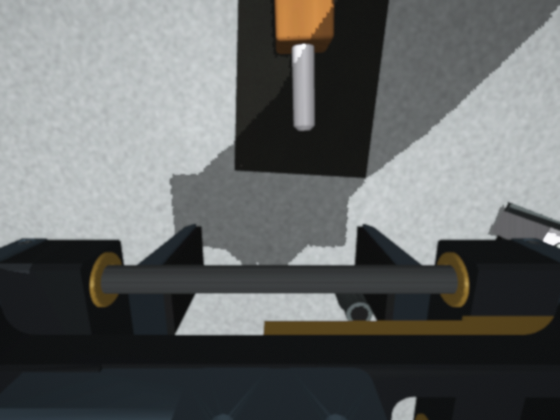

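The nose is at (304,128), the grip runs off the top edge at (303,20), and the mat's far corners are (236,168) and (366,177). I'll step back 60 mm for the second view.

```bash
python3 -m handwheel '1 0 0 0 1; 1 0 0 0 1; 1 0 0 0 1; 0 0 0 0 1; 0 0 0 0 1; 0 0 0 0 1'
python3 shot.py w_mat2
python3 - <<'E'
from shot import *
o,c1=load('w_mat');p,c=load('w_mat2');
def meas(p):
    h=cv2.cvtColor(p,cv2.COLOR_BGR2HSV);h[228:]=0
    gr=(h[...,0]>5)&(h[...,0]<22)&(h[...,1]>120)
    k=blobs(gr)[0];r=cv2.minAreaRect(k)
    m=(h[...,1]<60)&(h[...,2]>110)
    cand=[b for b in blobs(m) if cv2.minAreaRect(b)[0][0] and max(cv2.minAreaRect(b)[1])<130 and min(cv2.minAreaRect(b)[1])<35]
    return r,[cv2.minAreaRect(b) for b in cand]
for n,(q,cc) in (('1',(o,c1)),('2',(p,c))):
    r,ca=meas(q);print(n,r,ca)
    for b in [r]+ca[:2]:print([onz(cc,u,v,25)[:2].round(1).tolist() for u,v in cv2.boxPoints(b)])
g=cv2.cvtColor(p,cv2.COLOR_BGR2GRAY)
E
```

```text
time: 12.48
position: [538.7, -381.2, 320.4]
eef_rot: [0.0, -0.094, 0.996, -0.0]
contact_force: [-0.0, 0.2, -0.7]
opening: 90.7
1 ((304.0, 26.5), (53.0, 60.0), 90.0) [((302.7680969238281, 86.02864837646484), (86.06974792480469, 20.320087432861328), 88.66777801513672), ((289.5976257324219, 194.1656951904297), (24.15041732788086, 47.10418701171875), 67.61986541748047), ((331.42205810546875, 217.92662048339844), (9.003567695617676, 21.646875381469727), 16.699243545532227), ((259.0000305175781, 191.50001525878906), (20.50609588623047, 12.020814895629883), 45.0), ((251.5, 208.0), (9.429903030395508, 14.144854545593262), 56.30992889404297), ((228.5, 201.5), (9.0, 15.0), 90.0), ((214.37669372558594, 185.67124938964844), (11.587074279785156, 8.89512825012207), 69.44395446777344), ((387.5309753417969, 110.46461486816406), (6.6791181564331055, 15.42782211303711), 41.18592834472656), ((209.38685607910156, 197.6861114501953), (14.524079322814941, 5.809632301330566), 19.98310661315918), ((384.033935546875, 127.2126693725586), (7.466667652130127, 16.951351165771484), 42.273685455322266), ((297.5, 
[... 567 characters left out ...]
00369262695, 22.788209915161133), 17.35402488708496), ((439.1324157714844, 55.30540084838867), (6.5434112548828125, 18.306848526000977), 72.89727020263672), ((358.5, 21.5), (9.0, 15.0), 90.0), ((408.00006103515625, 54.50000762939453), (7.77817440032959, 7.77817440032959), 45.0), ((453.0, 119.5), (7.0, 6.0), 90.0), ((448.0, 61.99999237060547), (7.0710673332214355, 8.485280990600586), 45.0), ((457.8500061035156, 75.04999542236328), (8.854375839233398, 4.743415832519531), 71.56504821777344)]
[[409.3, -410.7], [400.5, -364.4], [455.5, -351.5], [464.8, -400.3]]
[[460.2, -385.2], [457.1, -369.0], [523.2, -354.5], [526.5, -371.8]]
[[406.7, -291.2], [389.5, -290.6], [390.1, -284.3], [407.2, -284.7]]
```

View pics/w_mat2.png

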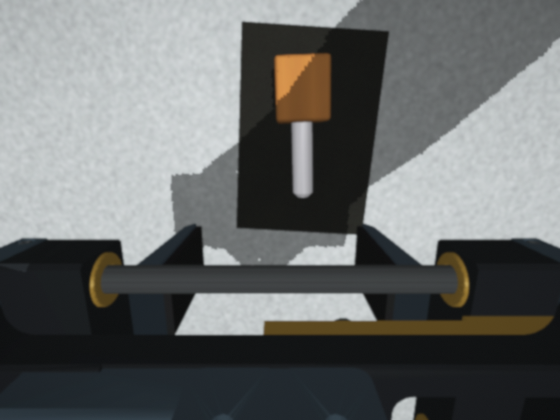

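```bash
python3 - <<'E'
from shot import *
p,c=load('w_mat2')
P=np.array([onz(c,u,v,47)[:2] for u,v in[(275,54),(330,53.5),(331,122),(275,122)]]);print(P.round(1).tolist(),P.mean(0),np.linalg.norm(P-np.roll(P,1,0),axis=1))
for a,b in((0,3),(1,2)): d=P[b]-P[a];print(np.arctan2(d[1],d[0]))
M=np.array([onz(c,u,v,3)[:2] for u,v in[(242.5,22),(388,31),(362,234),(237,228)]]);print('mat',M.round(1).tolist(),M.mean(0).round(1),np.linalg.norm(M-np.roll(M,1,0),axis=1).round(1))
for a,b in((0,3),(1,2)): d=M[b]-M[a];print(np.arctan2(d[1],d[0]))
o,c1=load('w_mat');n1,n2=ray(c1,303.5,129.5),ray(c,302,197);print('nose tri',tri([n1,n2]).round(1))
print(tri([ray(c1,304,44),ray(c,302,122)]).round(1))
th=.22;t=np.r_[P.mean(0),0]-8*np.array([np.cos(th),np.sin(th),0]);t[2]=36;print(t,delta(t,th+np.pi/2))
E
```

```text
[[415.4, -408.4], [407.2, -367.3], [455.9, -355.1], [464.3, -399.2]] [ 435.72860674 -382.48302669] [49.76754107 41.83724456 50.18404563 44.89911206]
0.18546217748135962
0.24655967706948823
mat [[386.1, -443.3], [369.2, -316.8], [555.7, -291.3], [573.5, -419.1]] [ 471.1 -367.6] [189.  127.7 188.2 129. ]
0.12886602177051037
0.13558556262199578
nose tri [ 523.7 -363.3   30.6]
[ 459.7 -376.9   35.1]
[ 427.92142715 -384.22886368   36.        ] [array([5.49, 0.89, 5.61]), 'grasp', array([ 539. , -381.2,  148.3]), 'jaw', np.float64(1.759), 'turn units', np.float64(-0.45)]
```

```bash
python3 -m handwheel '0 0 0 -.45 1; .91 .177 0 0 1; .91 .177 .3 0 1; .91 .177 .5 0 1; .91 .177 .7 0 1; .91 .177 .8 0 1; .91 .177 .8 0 1; 0 0 .8 0 1' 45
python3 -m handwheel '0 0 .8 0 1; 0 0 .7 0 1; 0 0 .37 0 1; 0 0 0 0 1; 0 0 0 0 -1; 0 0 0 0 -1; 0 0 0 0 -1; 0 0 0 0 -1'
python3 -m handwheel '0 0 0 0 -1; 0 0 0 0 -1; 0 0 0 0 -1; 0 0 0 0 -1; 0 0 0 0 -1; 0 0 0 0 -1'
```

```text
time: 13.2
position: [425.3, -383.9, 241.3]
eef_rot: [-0.0, -0.11, 0.994, 0.0]
contact_force: [-0.5, 0.2, 0.3]
opening: 91.1
time: 13.87
position: [427.2, -384.3, 205.5]
eef_rot: [0.0, -0.11, 0.994, -0.0]
contact_force: [-0.1, 1.0, -0.5]
opening: 67.2
time: 14.37
position: [427.0, -384.2, 204.8]
eef_rot: [-0.0, -0.11, 0.994, 0.0]
contact_force: [-1.5, 0.7, 4.8]
opening: 44.1
```

```bash
python3 -m handwheel '0 0 -.8 0 -1; 0 0 -.8 0 -1; 0 0 -.8 1 -1; 0 0 -.8 1 -1; 0 0 -.8 1 -1; 0 0 -.5 1 -1; 0 0 0 1 -1; 0 0 0 .5 -1'
python3 -m handwheel '.1 .95 0 0 -1; .1 .95 0 0 -1; .1 .95 0 0 -1; .1 .95 0 0 -1; .1 .95 0 0 -1; .1 .95 0 0 -1; .1 .95 0 0 -1; .1 .95 0 0 -1'
python3 -m handwheel '.1 .95 0 0 -1; .1 .95 0 0 -1; .1 .95 0 0 -1; .1 .95 0 0 -1; .1 .95 0 0 -1; .1 .95 0 0 -1; .1 .95 0 0 -1; .1 .95 0 0 -1'
python3 -m handwheel '0 0 0 0 -1; 0 0 0 0 -1; 0 0 0 0 -1'
python3 - <<'E'
from h import *
s,_=imaging.grab_frame('side');t,_=imaging.grab_frame('top');cv2.imwrite('pics/s1.png',s);cv2.imwrite('pics/t1.png',t)
print(delta(f2w(-139,-90,32),1.4058))
g=tool()[0]+[0,0,-172];print(g,w2f(g))
for n in('side','top'):
    c=cam(n);print(n,proj(c,g),proj(c,f2w(*(w2f(g)+[99,0,-8]))))
c=proj(cam('side'),f2w(-60,-90,100)).astype(int);ct=proj(cam('top'),f2w(-60,-60,60)).astype(int);print(c,ct)
a=s[c[1]-80:c[1]+80,c[0]-66:c[0]+67];b=t[ct[1]-80:ct[1]+80,ct[0]-66:ct[0]+67]
cv2.imwrite('pics/st1.png',cv2.resize(np.hstack([a,b]),(798,480),interpolation=2))
E
```

```text
time: 15.03
position: [427.0, -384.2, 295.3]
eef_rot: [0.0, 0.084, 0.996, -0.0]
contact_force: [-0.6, -0.1, -2.7]
opening: 43.6
time: 15.7
position: [435.7, -230.6, 294.5]
eef_rot: [-0.0, 0.082, 0.997, 0.0]
contact_force: [-0.5, -0.8, -2.2]
opening: 44.2
time: 16.37
position: [444.7, -78.1, 294.6]
eef_rot: [-0.0, 0.082, 0.997, 0.0]
contact_force: [-0.4, -1.4, -1.9]
opening: 43.4
time: 16.62
position: [444.9, -79.2, 294.7]
eef_rot: [-0.0, 0.082, 0.997, -0.0]
contact_force: [-0.6, 0.3, -2.3]
opening: 43.4
[array([-0.06,  0.03,  4.53]), 'grasp', array([444.9, -79.6, 122.7]), 'jaw', np.float64(1.407), 'turn units', np.float64(0.01)]
[444.90931041 -79.5825863  122.68613173] [-140.1079717   -90.62650422  122.68613173]
side [299.85129559 233.30931222] [336.43593355 234.74031059]
top [339.88087578 208.51687526] [344.93448366 173.87258711]
[329 239] [330 181]
```

View pics/st1.png

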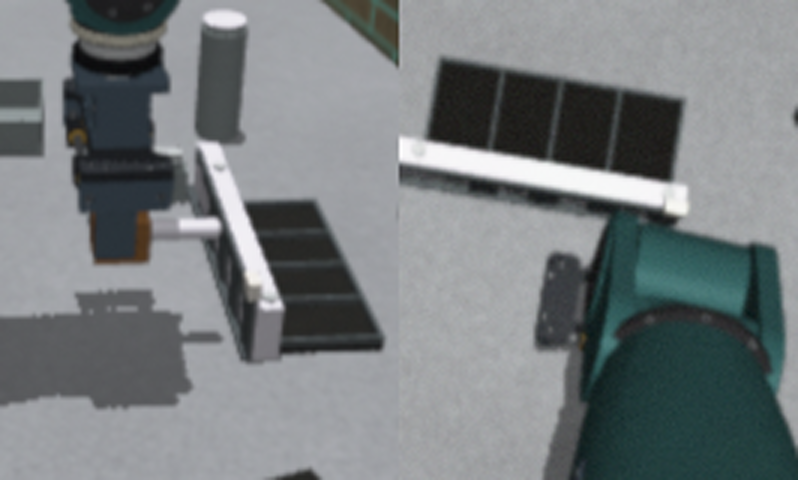

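The side view shows the drift level with its nose at px (336,235), exactly where predicted. Lower it to bore 0 and push.

```bash
python3 -m handwheel '0 .03 .8 0 -1; 0 0 .8 0 -1; 0 0 .8 0 -1; 0 0 .8 0 -1; 0 0 .8 0 -1; 0 0 .52 0 -1; 0 0 0 0 -1; 0 0 0 0 -1'
python3 -m handwheel '-.35 0 0 0 -1; -.35 0 0 0 -1; -.35 0 0 0 -1; -.35 0 0 0 -1; 0 0 0 0 -1'
python3 -m handwheel '-.3 0 0 0 -1; -.3 0 0 0 -1; -.3 0 0 0 -1'
python3 -c "
from h import *
print(delta(f2w(-53,-90,32),1.4058))"
```

```text
time: 17.38
position: [445.0, -78.8, 204.2]
eef_rot: [-0.001, 0.082, 0.997, 0.0]
contact_force: [0.4, -0.1, -2.8]
opening: 43.7
time: 17.8
position: [474.4, -83.3, 204.9]
eef_rot: [0.001, 0.082, 0.997, -0.0]
contact_force: [1.1, 0.1, -2.0]
opening: 43.8
time: 18.05
position: [490.9, -86.0, 204.3]
eef_rot: [-0.0, 0.082, 0.997, 0.0]
contact_force: [-0.4, -0.1, -1.9]
opening: 44.1
[array([-2.04, -0.03,  0.02]), 'grasp', array([490.9, -86. ,  32.3]), 'jaw', np.float64(1.407), 'turn units', np.float64(0.02)]
```

```bash
python3 -m handwheel '-.3 0 0 0 -1; -.3 0 0 0 -1; -.3 0 0 0 -1'
python3 -m handwheel '-.3 0 0 0 -1; -.3 0 0 0 -1; -.3 0 0 0 -1;-.2 0 0 0 -1; 0 0 0 0 -1'
python3 - <<'E'
from h import *
s,_=imaging.grab_frame('side');cv2.imwrite('pics/s2.png',s);print(delta(f2w(-53,-90,32)))
E
```

```text
time: 18.3
position: [508.8, -88.9, 204.3]
eef_rot: [-0.0, 0.082, 0.997, 0.0]
contact_force: [0.9, -0.1, -3.7]
opening: 44.0
time: 18.72
position: [530.7, -92.6, 204.4]
eef_rot: [0.0, 0.082, 0.997, -0.0]
contact_force: [-0.6, -0.4, -2.7]
opening: 43.9
[array([-0.04, -0.03,  0.02]), 'grasp', array([530.2, -92.5,  32.3]), 'jaw', np.float64(1.407)]
```

There was no resistance, so bore 0 looks empty. On to bore 1.

```bash
python3 -m handwheel '.95 0 0 0 -1; .95 0 0 0 -1; .95 0 0 0 -1; .95 0 0 0 -1; 0 .75 0 0 -1; 0 .75 0 0 -1; 0 .75 0 0 -1; 0 .75 0 0 -1'
python3 -m handwheel '0 0 0 0 -1; 0 0 0 0 -1'; python3 -c "
from h import *
print(delta(f2w(-53,-30,32),1.4058))"
python3 -m handwheel '-.4 0 0 0 -1; -.4 0 0 0 -1; -.4 0 0 0 -1'
python3 -m handwheel '-.3 0 0 0 -1; -.3 0 0 0 -1'
python3 -m handwheel '-.3 0 0 0 -1; -.3 0 0 0 -1'
python3 -m handwheel '-.3 0 0 0 -1; -.3 0 0 0 -1'
python3 -m handwheel '-.3 0 0 0 -1; -.3 0 0 0 -1;-.3 0 0 0 -1; 0 0 0 0 -1'; python3 -c "
from h import *
print(delta(f2w(-53,-30,32),1.4058))"
```

```text
time: 19.43
position: [464.4, -20.2, 204.5]
eef_rot: [0.0, 0.082, 0.997, -0.0]
contact_force: [0.4, -0.7, -2.9]
opening: 43.9
time: 19.6
position: [464.5, -20.5, 204.3]
eef_rot: [-0.0, 0.081, 0.997, -0.0]
contact_force: [0.4, -0.4, -2.4]
opening: 43.3
[array([-3.88, -0.05,  0.02]), 'grasp', array([464.5, -20.5,  32.3]), 'jaw', np.float64(1.409), 'turn units', np.float64(0.04)]
time: 19.85
position: [489.3, -25.5, 204.4]
eef_rot: [0.0, 0.082, 0.997, -0.0]
contact_force: [0.6, 0.3, -3.6]
opening: 43.9
time: 20.02
position: [501.1, -27.2, 204.3]
eef_rot: [0.0, 0.082, 0.997, -0.0]
contact_force: [-0.3, 0.1, -2.3]
opening: 44.1
time: 20.18
position: [512.6, -28.9, 204.3]
eef_rot: [-0.0, 0.082, 0.997, -0.0]
contact_force: [-0.5, 0.2, -2.0]
opening: 43.5
time: 20.35
position: [524.4, -30.7, 204.3]
eef_rot: [-0.0, 0.082, 0.997, -0.0]
contact_force: [-0.6, 0.0, -2.3]
opening: 43.9
time: 20.68
position: [542.3, -33.7, 204.2]
eef_rot: [-0.0, 0.082, 0.997, 0.0]
contact_force: [-0.4, -0.7, -2.3]
opening: 44.1
[array([ 0.07, -0.03,  0.01]), 'grasp', array([542.2, -33.6,  32.2]), 'jaw', np.float64(1.407), 'turn units', np.float64(0.02)]
```

Bore 1 showed no force either. I'll check the picture.

```bash
python3 - <<'E'
from h import *
s,_=imaging.grab_frame('side');cv2.imwrite('pics/s3.png',s)
c=proj(cam('side'),f2w(20,0,30)).astype(int);print(c)
cv2.imwrite('pics/s3c.png',cv2.resize(s[c[1]-55:c[1]+55,c[0]-70:c[0]+70],(700,550),interpolation=2))
E
```

```text
[349 242]
```

View pics/s3c.png

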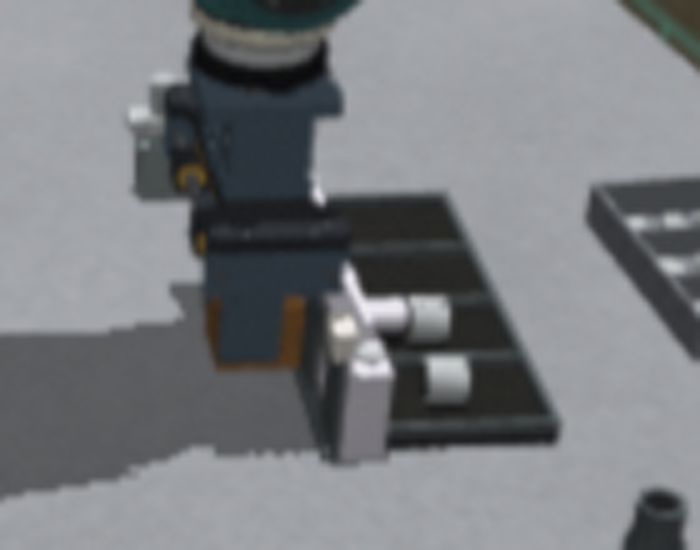

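Both bushes are in the tray, at crop (447,380) and (430,318), so the pushes worked despite the small force readings. On to bores 2 and 3.

```bash
python3 -m handwheel '.95 0 0 0 -1; .95 0 0 0 -1; .95 0 0 0 -1; .95 0 0 0 -1; 0 .76 0 0 -1; 0 .75 0 0 -1; 0 .75 0 0 -1; 0 .75 0 0 -1'
python3 -m handwheel '0 0 0 0 -1; 0 0 0 0 -1'; python3 -c "
from h import *
print(delta(f2w(-53,30,32),1.4058))"
python3 -m handwheel '-.4 0 0 0 -1; -.4 0 0 0 -1; -.4 0 0 0 -1; -.3 0 0 0 -1; -.3 0 0 0 -1; -.3 0 0 0 -1; -.3 0 0 0 -1; -.3 0 0 0 -1'
python3 -m handwheel '-.3 0 0 0 -1; -.3 0 0 0 -1;-.3 0 0 0 -1;-.2 0 0 0 -1; 0 0 0 0 -1; 0 0 0 0 -1'; python3 -c "
from h import *
print(delta(f2w(-53,30,32),1.4058))"
python3 -m handwheel '.95 0 0 0 -1; .95 0 0 0 -1; .95 0 0 0 -1; .95 0 0 0 -1; 0 .76 0 0 -1; 0 .75 0 0 -1; 0 .75 0 0 -1; 0 .75 0 0 -1'
python3 -m handwheel '0 0 0 0 -1; 0 0 0 0 -1'; python3 -c "
from h import *
print(delta(f2w(-53,90,32),1.4058))"
python3 -m handwheel '-.4 0 0 0 -1; -.4 0 0 0 -1; -.4 0 0 0 -1; -.3 0 0 0 -1; -.3 0 0 0 -1; -.3 0 0 0 -1; -.3 0 0 0 -1; -.3 0 0 0 -1'
python3 -m handwheel '-.3 0 0 0 -1; -.3 0 0 0 -1;-.3 0 0 0 -1;-.2 0 0 0 -1; 0 0 0 0 -1; 0 0 0 0 -1'; python3 -c "
from h import *
print(delta(f2w(-53,90,32),1.4058))"
```

```text
time: 21.4
position: [476.5, 38.9, 204.5]
eef_rot: [0.0, 0.082, 0.997, 0.0]
contact_force: [0.1, 0.0, -2.6]
opening: 44.0
time: 21.57
position: [476.5, 38.6, 204.4]
eef_rot: [0.0, 0.081, 0.997, 0.0]
contact_force: [0.8, -0.6, -1.7]
opening: 44.1
[array([-3.76, -0.07,  0.02]), 'grasp', array([476.6,  38.6,  32.4]), 'jaw', np.float64(1.409), 'turn units', np.float64(0.04)]
time: 22.23
position: [530.3, 29.3, 204.3]
eef_rot: [-0.0, 0.082, 0.997, -0.0]
contact_force: [-0.1, -0.1, -2.8]
opening: 43.7
time: 22.73
position: [551.4, 25.8, 204.2]
eef_rot: [-0.0, 0.082, 0.997, -0.0]
contact_force: [-1.0, 0.3, -2.4]
opening: 44.1
[array([ 0.03, -0.04,  0.01]), 'grasp', array([551.4,  25.8,  32.2]), 'jaw', np.float64(1.407), 'turn units', np.float64(0.02)]
time: 23.4
position: [486.1, 98.3, 204.5]
eef_rot: [0.0, 0.082, 0.997, 0.0]
contact_force: [-0.5, -0.5, -2.0]
opening: 44.0
time: 23.57
position: [486.1, 98.0, 204.4]
eef_rot: [0.0, 0.081, 0.997, -0.0]
contact_force: [0.3, -0.5, -2.0]
opening: 43.5
[array([-3.78, -0.07,  0.02]), 'grasp', array([486.1,  98. ,  32.4]), 'jaw', np.float64(1.408), 'turn units', np.float64(0.04)]
time: 24.23
position: [540.1, 88.6, 204.3]
eef_rot: [-0.0, 0.082, 0.997, -0.0]
contact_force: [-1.1, 0.1, -2.0]
opening: 43.8
time: 24.73
position: [561.2, 85.2, 204.2]
eef_rot: [-0.0, 0.082, 0.997, -0.0]
contact_force: [-0.4, -0.1, -2.8]
opening: 43.8
[array([ 0.03, -0.05,  0.01]), 'grasp', array([561.2,  85.2,  32.2]), 'jaw', np.float64(1.407), 'turn units', np.float64(0.02)]
```

```bash
python3 -m handwheel '.85 0 0 0 -1; .85 0 0 0 -1; .85 0 0 0 -1; .85 0 0 0 -1; .8 0 0 0 -1; 0 0 -.9 0 -1; 0 0 -.9 0 -1; 0 0 -.9 0 -1'
python3 -m handwheel '0 0 -.9 0 -1; 0 0 -.9 0 -1; -.065 -.98 0 0 -1; -.065 -.98 0 0 -1; -.065 -.98 0 0 -1; -.065 -.98 0 0 -1; -.065 -.98 0 0 -1; -.065 -.98 0 0 -1'
python3 -m handwheel '-.065 -.98 0 0 -1; -.065 -.98 0 0 -1; -.065 -.98 0 0 -1; -.065 -.98 0 0 -1; -.065 -.98 0 0 -1; -.065 -.98 0 0 -1; -.065 -.98 0 0 -1; -.065 -.98 0 0 -1'
python3 -m handwheel '-.065 -.98 0 0 -1; -.065 -.98 0 0 -1; -.065 -.98 0 0 -1; -.065 -.98 0 0 -1; -.065 -.98 0 0 -1; -.065 -.98 0 0 -1; -.065 -.98 0 0 -1; -.065 -.98 0 0 -1'
python3 -m handwheel '-.065 -.98 0 -1 -1; -.065 -.98 0 -1 -1; 0 0 0 -1 -1; 0 0 0 -1 -1; 0 0 0 -.26 -1; 0 0 0 0 -1; 0 0 0 0 -1; 0 0 0 0 -1'
python3 - <<'E'
from h import *
t,_=imaging.grab_frame('top');s,_=imaging.grab_frame('side');cv2.imwrite('pics/t2.png',t);cv2.imwrite('pics/s4.png',s)
print(delta([430.4,-373,33.5],.132+np.pi/2))
c=cam('top');u=proj(c,f2w(60,0,20)).astype(int);print(u)
a=t[u[1]-50:u[1]+50,u[0]-66:u[0]+67];b=s[190:290,310:443]
cv2.imwrite('pics/t2c.png',cv2.resize(np.hstack([a,b]),(798,300),interpolation=2))
E
```

```text
time: 25.4
position: [477.7, 99.0, 258.8]
eef_rot: [-0.0, 0.082, 0.997, -0.0]
contact_force: [-0.4, 0.6, -2.9]
opening: 43.5
time: 26.07
position: [466.4, -19.2, 294.4]
eef_rot: [0.0, 0.082, 0.997, -0.0]
contact_force: [1.1, 0.1, -3.1]
opening: 43.5
time: 26.73
position: [451.1, -175.6, 294.3]
eef_rot: [-0.0, 0.082, 0.997, 0.0]
contact_force: [-0.5, 0.7, -2.4]
opening: 43.9
time: 27.4
position: [435.9, -331.9, 294.3]
eef_rot: [-0.0, 0.082, 0.997, 0.0]
contact_force: [0.1, -0.5, -3.2]
opening: 43.5
time: 28.07
position: [433.9, -370.1, 294.4]
eef_rot: [-0.0, -0.066, 0.998, 0.0]
contact_force: [-0.2, -0.3, -2.6]
opening: 44.1
[array([ 0.19, -0.12,  4.44]), 'grasp', array([ 433.9, -370.2,  122.4]), 'jaw', np.float64(1.704), 'turn units', np.float64(0.01)]
[315 141]
```

View pics/t2c.png

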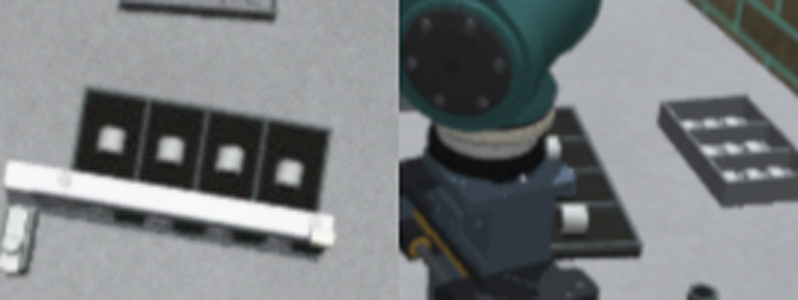

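All four bushes lie in the tray, one per bay, at crop (110,138), (170,150), (230,158) and (290,172). Now lay the drift on the mat.

```bash
python3 -m handwheel '.19 -.12 .8 0 -1; 0 0 .8 0 -1; 0 0 .8 0 -1; 0 0 .8 0 -1; 0 0 .6 0 -1; 0 0 .4 0 -1; 0 0 .23 0 -1; 0 0 0 0 -1'
python3 -m handwheel '0 0 0 0 -1; 0 0 0 0 1; 0 0 0 0 1; 0 0 0 0 1; 0 0 0 0 1; 0 0 0 0 1; 0 0 0 0 1; 0 0 -.5 0 1'
python3 -m handwheel '0 0 -.9 0 1; 0 0 -.9 0 1; 0 0 -.9 0 1; 0 0 -.9 1 1; 0 0 -.9 1 1; 0 0 -.9 1 1; 0 0 0 1 1; 0 0 0 .25 1'
python3 -m handwheel '-.49 .98 0 0 1; -.49 .98 0 0 1; -.49 .98 0 0 1; -.49 .98 0 0 1; -.49 .98 0 0 1; -.49 .98 0 0 1; -.49 .98 0 0 1; -.49 .98 0 0 1'
python3 -m handwheel '-.49 .98 0 0 1; -.49 .98 0 0 1; -.49 .98 0 0 1; -.49 .98 0 0 1; -.49 .98 0 0 1; -.49 .98 0 0 1; -.49 .98 0 0 1; -.49 .98 0 0 1'
python3 -m handwheel '-.49 .98 0 0 1; -.49 .98 0 0 1; -.49 .98 0 0 1; -.49 .98 0 0 0; -.49 .98 0 0 0; 0 0 0 0 0; 0 0 0 0 0; 0 0 0 0 0'
python3 - <<'E'
from shot import *
p,c=shot('w_tr');t,_=imaging.grab_frame('top');cv2.imwrite('pics/t3.png',t);ct=cam('top')
def bus(p,c,n):
    quad=np.array([proj(c,f2w(x,y,15)) for x,y in((18,-122),(18,122),(106,122),(106,-122))]).astype(np.int32)
    m=np.zeros(p.shape[:2],np.uint8);cv2.fillPoly(m,[quad],1);g=cv2.cvtColor(p,cv2.COLOR_BGR2GRAY)
    out=[]
    for b in blobs((g>105)&(m>0),6):
        r=cv2.minAreaRect(b);o,d=ray(c,*r[0]);out.append((r,w2f(onz(c,*r[0],20)).round(1)[:2]))
    out.sort(key=lambda k:k[1][1]);print(n);[print(np.round(r[0],1),np.round(r[1],1),round(r[2]),w) for r,w in out[:9]];return out
a=bus(p,c,'wrist');print(c[1][:3,3].round(0))
bus(t,ct,'top')
h=cv2.cvtColor(t,cv2.COLOR_BGR2HSV);gr=blobs((h[...,0]>5)&(h[...,0]<22)&(h[...,1]>100)&(np.arange(560)[None]>380)&(np.arange(560)[None]<470))[0]
r=cv2.minAreaRect(gr);print('grip',r,onz(ct,*r[0],40).round(0))
E
```

```text
time: 28.83
position: [430.5, -373.2, 205.4]
eef_rot: [-0.0, -0.067, 0.998, 0.0]
contact_force: [0.6, 0.1, -1.7]
opening: 43.8
time: 29.5
position: [430.0, -372.8, 214.7]
eef_rot: [-0.001, -0.067, 0.998, 0.001]
contact_force: [-0.6, -0.3, -0.2]
opening: 87.3
time: 30.17
position: [430.6, -373.4, 325.6]
eef_rot: [0.001, 0.083, 0.997, -0.001]
contact_force: [-1.3, 0.9, -0.7]
opening: 91.3
time: 30.83
position: [533.5, -230.2, 323.5]
eef_rot: [-0.0, 0.081, 0.997, 0.0]
contact_force: [0.4, -1.2, -0.1]
opening: 91.2
time: 31.5
position: [636.3, -88.2, 323.4]
eef_rot: [-0.0, 0.081, 0.997, 0.0]
contact_force: [0.4, -1.3, -0.2]
opening: 91.4
time: 32.17
position: [699.8, -0.7, 323.3]
eef_rot: [-0.001, 0.081, 0.997, -0.0]
contact_force: [0.4, -0.5, 0.4]
opening: 60.7
wrist
[149.5 161. ] [26. 29.] 90 [ 56.  -91.4]
[215. 165.] [24. 24.] 90 [ 59.5 -30.9]
[281. 165.] [24. 24.] 90 [59.2 30.4]
[312.9 149. ] [ 3.7 60. ] 2 [44.5 59.5]
[347.  164.5] [25. 28.] 90 [58.5 91.6]
[631.  10. 303.]
top
[286. 137.] [8. 8.] 90 [59.  89.4]
[281.5 149.2] [17.4  1.5] 9 [20.  96.6]
grip ((434.42572021484375, 214.75743103027344), (18.90570831298828, 20.59726905822754), 84.2894058227539) [ 436. -370.   40.]
```

The four bushes lie at fixture x≈58 with y≈−91, −31, 30 and 91, and the drift grip is on the mat at (436,−370). I'll turn the jaws onto fixture x, because the bays are too narrow for them along y.

```bash
python3 -m handwheel '0 0 0 1 0;0 0 0 1 0;0 0 0 1 0;0 0 0 1 0;0 0 0 1 0;0 0 0 1 0;0 0 0 1 0;0 0 0 1 0' >/dev/null
python3 -m handwheel '0 0 0 1 0;0 0 0 1 0;0 0 0 1 0;0 0 0 1 0;0 0 0 1 0;0 0 0 1 0;0 0 0 1 0;0 0 0 1 0' >/dev/null
python3 -m handwheel '0 0 0 1 0;0 0 0 1 0;0 0 0 1 0;0 0 0 1 0;0 0 0 1 0;0 0 0 1 0;0 0 0 .5 0;0 0 0 0 0'
python3 - <<'E'
from shot import *
print(delta(f2w(58.5,91,29),-.165),sensors.state()['joints'].round(2))
p,c=shot('w_tr2');g=cv2.cvtColor(p,cv2.COLOR_BGR2GRAY)
for y in(91,30):print(proj(c,f2w(58.5,y,20)).round(0))
ct=cam('top');Q=[onz(ct,u,v,45)[:2].round(1) for u,v in[(174,195.7),(213.2,204.7),(203,243.8),(162.6,232.8)]];print('box',Q,np.mean(Q,0))
q,c2=load('w_tr')
for b in blobs((g>150)&(np.arange(420)[:,None]<225),60)[:8]:
    r=cv2.minAreaRect(b);print(np.round(r[0]),np.round(r[1]),w2f(onz(c,*r[0],20)).round(1))
E
```

```text
time: 34.27
position: [699.9, -1.3, 323.8]
eef_rot: [-0.0, 0.763, 0.646, -0.0]
contact_force: [-0.2, 0.6, 0.3]
opening: 45.5
[array([ 3.12, -2.  ,  6.14]), 'grasp', array([699.8,  -1.3, 151.8]), 'jaw', np.float64(-0.165), 'turn units', np.float64(-0.0)] [-0.04  0.47  1.77 -0.    0.9   0.13]
[234. 139.]
[237. 204.]
box [array([488.1, 390.2]), array([462.5, 276.6]), array([349.4, 303.9]), array([380.6, 420. ])] [420.15  347.675]
[280. 112.] [224. 559.] [ 99.7 114.5  20. ]
[73. 34.] [27. 56.] [-73.7 177.2  20. ]
[231. 139.] [26. 26.] [55.5 91.  20. ]
[347. 211.] [26. 10.] [165.   23.3  20. ]
[234. 205.] [10. 20.] [56.  29.1 20. ]
[182. 140.] [23.  9.] [10.4 89.6 20. ]
[187. 204.] [22.  8.] [10.9 30.1 20. ]
[382. 208.] [ 5. 33.] [198.1  26.8  20. ]
```

```bash
python3 - <<'E'
from shot import *
_,c=load('w_tr2');_,c2=load('w_tr')
print(w2f(tri([ray(c,231,139),ray(c2,347,164.5)])))
print(delta(f2w(57,91,29)))
E
python3 -m handwheel '.78 -.52 .5 0 0; .78 -.52 .5 0 0; .78 -.52 .5 0 0; .78 -.52 .5 0 0; 0 0 .8 0 0; 0 0 .8 0 0; 0 0 .8 0 0; 0 0 .8 0 0' 25
python3 -m handwheel '0 0 .6 0 0; 0 0 .34 0 0; 0 0 0 0 0; 0 0 0 0 -1; 0 0 0 0 -1; 0 0 0 0 -1; 0 0 0 0 -1; 0 0 0 0 -1'; python3 -c "
from h import *
print(delta(f2w(57,91,29)),w2f(delta([0,0,0])[2]))"
```

```text
[57.2006284  90.6183783  27.14554897]
[array([ 3.12, -2.07,  6.14]), 'grasp', array([699.9,  -1.2, 151.8]), 'jaw', np.float64(-0.163)]
time: 34.98
position: [669.2, 67.6, 217.8]
eef_rot: [-0.0, 0.762, 0.647, -0.0]
contact_force: [0.2, -0.1, -0.9]
opening: 45.4
time: 35.65
position: [669.5, 67.8, 201.4]
eef_rot: [0.0, 0.762, 0.647, 0.0]
contact_force: [-0.1, -0.1, 0.3]
opening: 21.6
[array([-0.03, -0.02,  0.02]), 'grasp', array([669.6,  67.8,  29.4]), 'jaw', np.float64(-0.163)] [57.32311543 91.66035368 29.4       ]
```

Bush 3 is gripped (21.6 mm). Lift it and carry it to a spot from which the wrist camera sees the box.

```bash
python3 -m handwheel '0 0 -.8 0 -1; 0 0 -1 0 -1; 0 0 -1 0 -1; 0 0 -1 0 -1; 0 0 -1 0 -1; 0 0 -1 0 -1; .43 -.94 0 0 -1; .43 -.94 0 0 -1'
python3 -m handwheel '.43 -.94 0 0 -1; .43 -.94 0 0 -1; .43 -.94 0 0 -1; .43 -.94 0 0 -1; .43 -.94 0 0 -1; .43 -.94 0 0 -1; .43 -.94 0 0 -1; .43 -.94 0 0 -1'
python3 -m handwheel '.43 -.94 0 0 -1; .43 -.94 0 0 -1; .43 -.94 0 0 -1; .43 -.94 0 0 -1; 0 0 0 0 -1; 0 0 0 0 -1; 0 0 0 0 -1'
python3 shot.py w_bx2; python3 - <<'E'
from shot import *
p,c=load('w_bx2');print([proj(c,[*q,45]).round(0) for q in([488,390],[462,277],[349,304],[381,420])])
E
```

```text
time: 36.32
position: [635.3, 90.8, 319.8]
eef_rot: [0.001, 0.763, 0.647, 0.002]
contact_force: [-0.0, -0.4, -1.1]
opening: 22.0
time: 36.98
position: [496.8, 183.6, 318.1]
eef_rot: [0.0, 0.762, 0.647, 0.0]
contact_force: [0.4, 0.7, -1.0]
opening: 21.9
time: 37.57
position: [429.6, 229.3, 317.7]
eef_rot: [0.0, 0.762, 0.647, 0.001]
contact_force: [-0.1, 1.0, 0.1]
opening: 22.2
[array([321.,  -9.]), array([307., 153.]), array([165., 143.]), array([167., -29.])]
```

View pics/w_bx2.png

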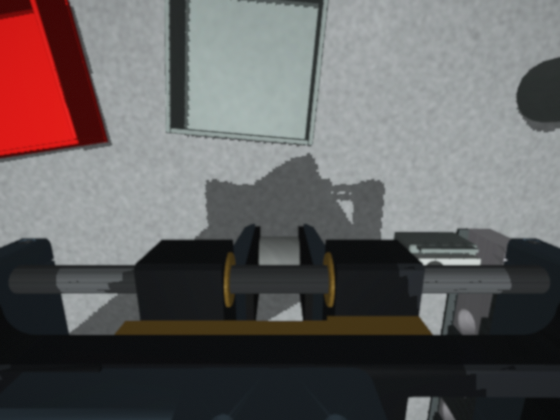

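The box's near rim corners are at (167,131) and (311,144).

```bash
cat >> h.py <<'E'
def box_from(c,ul,ur,z=45):
    L=onz(c,*ul,z)[:2];Rr=onz(c,*ur,z)[:2];e=(Rr-L);n=np.linalg.norm(e);e=e/n;pn=np.array([-e[1],e[0]]);pn=pn if pn@[0,1]>0 else -pn
    return (L+Rr)/2+60*pn,e,pn,n
E
python3 - <<'E'
from shot import *
p,c=load('w_bx2');b,e,pn,n=box_from(c,(167.5,131),(310.5,143.5));print(b.round(1),np.arctan2(e[1],e[0]).round(3),n)
a=np.arctan2(e[1],e[0])
for s in((1,1),(1,-1),(-1,1),(-1,-1)):
    t=b+e*20*s[0]+pn*28*s[1];print(s,t.round(1),delta([*t,31],a))
E
```

```text
[424.1 356.5] -0.247 115.88697538884703
(1, 1) [450.3 378.8] [array([ 7.54, -0.21,  5.73]), 'grasp', array([429.9, 229.2, 145.6]), 'jaw', np.float64(-0.163), 'turn units', np.float64(1.2)]
(1, -1) [436.6 324.5] [array([ 4.75, -0.45,  5.73]), 'grasp', array([429.9, 229.2, 145.6]), 'jaw', np.float64(-0.163), 'turn units', np.float64(1.2)]
(-1, 1) [411.5 388.6] [array([ 7.71, -2.21,  5.73]), 'grasp', array([429.9, 229.2, 145.6]), 'jaw', np.float64(-0.163), 'turn units', np.float64(1.2)]
(-1, -1) [397.8 334.3] [array([ 4.92, -2.44,  5.73]), 'grasp', array([429.9, 229.2, 145.6]), 'jaw', np.float64(-0.163), 'turn units', np.float64(1.2)]
```

```bash
python3 -m handwheel '0 0 0 .6 -1; 0 0 0 .6 -1; .94 -.105 0 0 -1; .94 -.105 0 0 -1; .94 -.105 0 0 -1; .94 -.105 0 0 -1; .94 -.105 0 0 -1; .94 -.105 0 0 -1'
python3 -m handwheel '.94 -.105 0 0 -1; .94 -.105 0 0 -1; 0 0 .9 0 -1; 0 0 .9 0 -1; 0 0 .9 0 -1; 0 0 .9 0 -1; 0 0 .9 0 -1; 0 0 .8 0 -1'
python3 -m handwheel '0 0 .5 0 -1; 0 0 0 0 -1; 0 0 0 0 -1'; python3 -c "
from h import *
print(delta([450.3,378.8,29],-.247))"
```

```text
time: 38.28
position: [445.4, 342.3, 317.1]
eef_rot: [0.0, 0.789, 0.614, 0.0]
contact_force: [-0.2, 0.3, -0.6]
opening: 21.7
time: 38.95
position: [450.4, 378.8, 209.9]
eef_rot: [0.0, 0.789, 0.614, -0.0]
contact_force: [0.0, 0.6, -0.4]
opening: 22.1
time: 39.2
position: [450.1, 379.1, 201.0]
eef_rot: [0.0, 0.789, 0.615, -0.0]
contact_force: [0.1, 0.3, -0.7]
opening: 21.8
[array([-0.01,  0.02, -0.  ]), 'grasp', array([450. , 379.1,  29. ]), 'jaw', np.float64(-0.247), 'turn units', np.float64(-0.0)]
```

```bash
python3 -m handwheel '0 0 0 0 -.5; 0 0 0 0 -.36; 0 0 0 0 -.36; 0 0 -.8 0 -.36; 0 0 -1 0 -.36; 0 0 -1 0 -.36; 0 0 -1 0 -.36; 0 0 -1 0 0'
python3 -m handwheel '0 0 -1 0 0; 0 0 0 -.6 0; 0 0 0 -.6 0; 0 0 0 0 0'; python3 -c "
from shot import *
p,c=shot('w_bx3')
print(delta(f2w(57.5,30.3,29),-.165))
t,_=imaging.grab_frame('top');cv2.imwrite('pics/t4.png',t)"
```

```text
time: 39.87
position: [449.5, 379.3, 298.4]
eef_rot: [-0.0, 0.789, 0.615, 0.0]
contact_force: [-0.4, -0.1, 0.5]
opening: 33.0
time: 40.2
position: [449.6, 379.3, 317.9]
eef_rot: [0.0, 0.762, 0.648, 0.001]
contact_force: [0.1, -0.3, 0.5]
opening: 45.5
[array([-16.65,  13.39,   5.82]), 'grasp', array([449.6, 379.3, 145.5]), 'jaw', np.float64(-0.164), 'turn units', np.float64(0.02)]
```

```bash
python3 -m handwheel '-.98 .788 0 0 0; -.98 .788 0 0 0; -.98 .788 0 0 0; -.98 .788 0 0 0; -.98 .788 0 0 0; -.98 .788 0 0 0; -.98 .788 0 0 0; -.98 .788 0 0 0' >/dev/null
python3 -m handwheel '-.98 .788 0 0 0; -.98 .788 0 0 0; -.98 .788 0 0 0; -.98 .788 0 0 0; -.98 .788 0 0 0; -.98 .788 0 0 0; -.98 .788 0 0 0; -.98 .788 0 0 0' >/dev/null
python3 -m handwheel '-.97 .788 0 0 0; 0 0 .8 0 0; 0 0 .8 0 0; 0 0 .8 0 0; 0 0 .8 0 0; 0 0 0 0 0; 0 0 0 0 0; 0 0 0 0 0'; python3 -c "
from shot import *
p,c=shot('w_b2');g=cv2.cvtColor(p,cv2.COLOR_BGR2GRAY)
print(delta(f2w(57.5,30.3,29),-.165))"
```

```text
time: 42.3
position: [660.2, 7.5, 253.4]
eef_rot: [0.0, 0.762, 0.647, 0.0]
contact_force: [0.5, -0.6, 0.5]
opening: 45.4
[array([-0.02, -0.04,  2.64]), 'grasp', array([660.5,   7.4,  81.7]), 'jaw', np.float64(-0.163), 'turn units', np.float64(0.03)]
```

```bash
python3 -m handwheel '0 0 .8 0 0; 0 0 .8 0 0; 0 0 .7 0 0; 0 0 .34 0 0; 0 0 0 0 0; 0 0 0 0 -1; 0 0 0 0 -1; 0 0 0 0 -1'
python3 -m handwheel '0 0 0 0 -1; 0 0 0 0 -1; 0 0 -.8 0 -1; 0 0 -1 0 -1; 0 0 -1 0 -1; 0 0 -1 0 -1; 0 0 -1 0 -1; 0 0 -1 0 -1'
python3 -m handwheel '.648 -.943 0 0 -1; .648 -.943 0 0 -1; .648 -.943 0 0 -1; .648 -.943 0 0 -1; .648 -.943 0 0 -1; .648 -.943 0 0 -1; .648 -.943 0 0 -1; .648 -.943 0 0 -1'
python3 -m handwheel '.648 -.943 0 0 -1; .648 -.943 0 0 -1; .648 -.943 0 0 -1; .648 -.943 0 0 -1; .648 -.943 0 0 -1; .648 -.943 0 0 -1; 0 0 0 0 -1; 0 0 0 0 -1'
cat > bx.py <<'E'
from shot import *
import sys
n=sys.argv[1];p,c=shot(n);q,c0=load('w_bx2')
# near rim edge and side edges found against the reference by template matching of the two corners
g,g0=[cv2.cvtColor(x,cv2.COLOR_BGR2GRAY) for x in(p,q)]
pts=[]
for u,v in((167.5,131),(310.5,143.5)):
    a,b=int(u)-16,int(v)-16;t=g0[b:b+32,a:a+32];m=cv2.matchTemplate(g[:225],t,cv2.TM_CCOEFF_NORMED)
    _,s,_,l=cv2.minMaxLoc(m);pts.append((l[0]+u-a,l[1]+v-b));print(pts[-1],round(s,2))
b,e,pn,n=box_from(c,*pts);a=np.arctan2(e[1],e[0]);print('box',b.round(1),a.round(3),n.round(1))
for s in((1,1),(1,-1),(-1,1),(-1,-1)):
    w=b+e*20*s[0]+pn*28*s[1];P,r=tool();ty=np.array([*e,0]);tx=np.array([-e[1],e[0],0]);d=np.array([*w,31])-P-r.apply([0,0,172])
    print(s,w.round(1),'turned-frame shift',(d@tx/20).round(2),(d@ty/20).round(2),((P[2]-172-29)/20).round(2),delta([*w,29],a)[-1])
# bushes in box: bright spots
h=cv2.cvtColor(p,cv2.COLOR_BGR2GRAY)
E
python3 bx.py w_bx4
```

```text
time: 43.02
position: [659.9, 7.2, 199.7]
eef_rot: [-0.0, 0.762, 0.647, -0.0]
contact_force: [0.0, -0.2, -0.4]
opening: 28.2
time: 43.68
position: [659.8, 7.2, 317.1]
eef_rot: [-0.0, 0.762, 0.647, -0.0]
contact_force: [-0.3, -0.2, -0.5]
opening: 21.7
time: 44.35
position: [526.9, 134.6, 316.1]
eef_rot: [0.0, 0.762, 0.647, 0.0]
contact_force: [0.6, 0.6, -0.5]
opening: 22.0
time: 45.02
position: [428.3, 229.6, 316.2]
eef_rot: [0.0, 0.762, 0.648, 0.0]
contact_force: [0.2, 0.4, -1.0]
opening: 21.4
(168.5, 131) 1.0
(312.5, 143.5) 0.95
box [423.7 356.5] -0.245 116.0
(1, 1) [449.9 378.8] turned-frame shift 7.51 -0.8 5.76 1.18
(1, -1) [436.3 324.5] turned-frame shift 4.71 -0.8 5.76 1.18
(-1, 1) [411.1 388.5] turned-frame shift 7.51 -2.8 5.76 1.18
(-1, -1) [397.5 334.2] turned-frame shift 4.71 -2.8 5.76 1.18
```

The box hasn't moved. Place this one in the opposite quadrant.

```bash
python3 -m handwheel '0 0 0 .6 -1; 0 0 0 .6 -1; .94 -.56 0 0 -1; .94 -.56 0 0 -1; .94 -.56 0 0 -1; .94 -.56 0 0 -1; .95 -.56 0 0 -1; 0 0 .9 0 -1'
python3 -m handwheel '0 0 .9 0 -1; 0 0 .9 0 -1; 0 0 .9 0 -1; 0 0 .9 0 -1; 0 0 .8 0 -1; 0 0 .46 0 -1; 0 0 0 0 -1; 0 0 0 0 -1'
python3 -m handwheel '0 0 0 0 -.5; 0 0 0 0 -.36; 0 0 0 0 -.36; 0 0 -.8 0 -.36; 0 0 -1 0 -.36; 0 0 -1 0 -.36; 0 0 -1 0 -.36; 0 0 -1 0 0'
python3 -m handwheel '0 0 -1 -.6 0; 0 0 0 -.6 0; 0 0 0 0 0'; python3 -c "
from h import *
print(delta(f2w(57.5,-30.5,85),-.165))"
```

```text
time: 45.73
position: [398.8, 336.9, 300.6]
eef_rot: [-0.0, 0.789, 0.615, 0.003]
contact_force: [1.7, 1.0, -0.7]
opening: 21.9
time: 46.4
position: [398.0, 333.9, 200.9]
eef_rot: [0.0, 0.789, 0.614, -0.0]
contact_force: [0.5, -0.2, -1.0]
opening: 21.5
time: 47.07
position: [397.5, 334.1, 298.5]
eef_rot: [0.0, 0.789, 0.615, 0.0]
contact_force: [0.3, 1.0, -0.1]
opening: 33.3
time: 47.32
position: [397.8, 334.3, 318.7]
eef_rot: [0.0, 0.762, 0.648, 0.002]
contact_force: [0.4, 0.5, -0.4]
opening: 45.3
[array([-17.11,  15.51,   3.08]), 'grasp', array([398.2, 334.7, 146.7]), 'jaw', np.float64(-0.161), 'turn units', np.float64(0.06)]
```

```bash
python3 -m handwheel '-.95 .862 0 0 0; -.95 .862 0 0 0; -.95 .862 0 0 0; -.95 .862 0 0 0; -.95 .862 0 0 0; -.95 .862 0 0 0; -.95 .862 0 0 0; -.95 .862 0 0 0' >/dev/null
python3 -m handwheel '-.95 .862 0 0 0; -.95 .862 0 0 0; -.95 .862 0 0 0; -.95 .862 0 0 0; -.95 .862 0 0 0; -.95 .862 0 0 0; -.95 .862 0 0 0; -.95 .862 0 0 0' >/dev/null
python3 -m handwheel '-.95 .862 0 0 0; -.95 .862 0 0 0; 0 0 .9 0 0; 0 0 .9 0 0; 0 0 .8 0 0; 0 0 0 0 0; 0 0 0 0 0; 0 0 0 0 0'; python3 -c "
from h import *
print(delta(f2w(57.5,-30.5,29),-.165))"
```

```text
time: 49.32
position: [648.5, -53.6, 265.6]
eef_rot: [0.0, 0.762, 0.647, 0.0]
contact_force: [0.7, -0.4, -0.1]
opening: 45.7
[array([0.05, 0.05, 3.23]), 'grasp', array([648.5, -53.6,  93.6]), 'jaw', np.float64(-0.163), 'turn units', np.float64(0.02)]
```

```bash
python3 -m handwheel '.05 .05 .9 0 0; 0 0 .9 0 0; 0 0 .9 0 0; 0 0 .53 0 0; 0 0 0 0 0; 0 0 0 0 -1; 0 0 0 0 -1; 0 0 0 0 -1'
python3 -m handwheel '0 0 0 0 -1; 0 0 0 0 -1; 0 0 -.8 0 -1; 0 0 -1 0 -1; 0 0 -1 0 -1; 0 0 -1 0 -1; 0 0 -1 0 -1; 0 0 -1 0 -1'
python3 -m handwheel '.868 -.94 0 0 -1; .868 -.94 0 0 -1; .868 -.94 0 0 -1; .868 -.94 0 0 -1; .868 -.94 0 0 -1; .868 -.94 0 0 -1; .868 -.94 0 0 -1; .868 -.94 0 0 -1'
python3 -m handwheel '.868 -.94 0 0 -1; .868 -.94 0 0 -1; .868 -.94 0 0 -1; .868 -.94 0 0 -1; .868 -.94 0 0 -1; .868 -.94 0 0 -1; 0 0 0 0 -1; 0 0 0 0 -1'
python3 bx.py w_bx5; python3 - <<'E'
from shot import *
p,c=load('w_bx5');q,_=load('w_bx2');g=cv2.cvtColor(p,cv2.COLOR_BGR2GRAY)
for w in([450,379,17],[398,334,17],[436.3,324.5,4],[411,388.5,4]):
    u=proj(c,w).round().astype(int);print(w,u,g[max(u[1]-2,0):u[1]+3,u[0]-2:u[0]+3].mean() if u[1]>=0 else None)
for b in blobs((g>195)&(np.arange(420)[:,None]<150),40)[:6]:
    r=cv2.minAreaRect(b);print(np.round(r[0]),np.round(r[1]),onz(c,*r[0],20).round(0))
E
```

```text
time: 49.98
position: [649.9, -52.9, 201.7]
eef_rot: [0.001, 0.762, 0.647, 0.001]
contact_force: [-0.1, -0.3, -0.3]
opening: 28.2
time: 50.65
position: [649.3, -52.9, 317.5]
eef_rot: [0.0, 0.762, 0.647, 0.0]
contact_force: [-0.7, -0.0, -1.6]
opening: 21.8
time: 51.32
position: [522.6, 109.4, 316.6]
eef_rot: [0.0, 0.762, 0.647, 0.0]
contact_force: [0.3, -0.4, -0.4]
opening: 21.6
time: 51.98
position: [428.6, 230.3, 316.6]
eef_rot: [0.0, 0.762, 0.648, 0.0]
contact_force: [0.0, -0.9, -0.3]
opening: 22.2
(168.5, 132) 1.0
(312.5, 143.5) 0.94
box [423.5 356.9] -0.238 116.2
(1, 1) [449.5 379.4] turned-frame shift 7.51 -0.78 5.78 1.09
(1, -1) [436.3 325. ] turned-frame shift 4.71 -0.78 5.78 1.09
(-1, 1) [410.6 388.9] turned-frame shift 7.51 -2.78 5.78 1.09
(-1, -1) [397.4 334.4] turned-frame shift 4.71 -2.78 5.78 1.09
[450, 379, 17] [275  30] 219.84
[398, 334, 17] [224  98] 217.08
[436.3, 324.5, 4] [270 103] 172.08
[411, 388.5, 4] [229  31] 162.52
[275.  27.] [26. 15.] [451. 380.  20.]
[223.  95.] [25. 15.] [398. 336.  20.]
```

Both bushes lie where they were placed, and (1,−1) is free.

```bash
python3 -m handwheel '0 0 0 .6 -1; 0 0 0 .6 -1; .94 -.16 0 0 -1; .94 -.16 0 0 -1; .94 -.16 0 0 -1; .94 -.16 0 0 -1; .95 -.16 0 0 -1; 0 0 .9 0 -1'
python3 -m handwheel '0 0 .9 0 -1; 0 0 .9 0 -1; 0 0 .9 0 -1; 0 0 .9 0 -1; 0 0 .8 0 -1; 0 0 .46 0 -1; 0 0 0 0 -1; 0 0 0 0 -1'
python3 -m handwheel '0 0 0 0 -.5; 0 0 0 0 -.36; 0 0 0 0 -.36; 0 0 -.8 0 -.36; 0 0 -1 0 -.36; 0 0 -1 0 -.36; 0 0 -1 0 -.36; 0 0 -1 0 0'
python3 -m handwheel '0 0 -1 -.6 0; 0 0 0 -.6 0; 0 0 0 0 0'; python3 -c "
from h import *
print(delta(f2w(56.5,-91,85),-.165))"
```

```text
time: 52.7
position: [438.9, 327.2, 301.0]
eef_rot: [0.0, 0.789, 0.615, 0.003]
contact_force: [0.7, -0.1, 0.3]
opening: 21.9
time: 53.37
position: [437.1, 324.5, 201.2]
eef_rot: [-0.0, 0.789, 0.614, -0.0]
contact_force: [-0.6, 0.6, -1.1]
opening: 22.0
time: 54.03
position: [436.6, 324.9, 298.7]
eef_rot: [0.0, 0.789, 0.615, 0.0]
contact_force: [0.1, 0.5, -0.3]
opening: 33.2
time: 54.28
position: [436.9, 325.1, 318.9]
eef_rot: [0.0, 0.762, 0.648, 0.002]
contact_force: [-0.1, 0.1, -0.6]
opening: 45.9
[array([-20.  ,  13.44,   3.08]), 'grasp', array([437.3, 325.4, 146.9]), 'jaw', np.float64(-0.161), 'turn units', np.float64(0.06)]
```

```bash
python3 -m handwheel '-.955 .64 0 0 0; -.955 .64 0 0 0; -.955 .64 0 0 0; -.955 .64 0 0 0; -.955 .64 0 0 0; -.955 .64 0 0 0; -.955 .64 0 0 0; -.955 .64 0 0 0' >/dev/null
python3 -m handwheel '-.955 .64 0 0 0; -.955 .64 0 0 0; -.955 .64 0 0 0; -.955 .64 0 0 0; -.955 .64 0 0 0; -.955 .64 0 0 0; -.955 .64 0 0 0; -.955 .64 0 0 0' >/dev/null
python3 -m handwheel '-.955 .64 0 0 0; -.955 .64 0 0 0; -.955 .64 0 0 0; -.955 .64 0 0 0; -.955 .64 0 0 0; 0 0 .9 0 0; 0 0 .9 0 0; 0 0 .8 0 0'
python3 -m handwheel '0 0 0 0 0; 0 0 0 0 0'; python3 -c "
from h import *
print(delta(f2w(56.5,-91,30),-.165))"
```

```text
time: 56.28
position: [636.5, -114.9, 263.8]
eef_rot: [-0.0, 0.763, 0.646, -0.0]
contact_force: [0.1, 0.1, -1.1]
opening: 45.6
time: 56.45
position: [636.4, -114.4, 264.4]
eef_rot: [-0.001, 0.763, 0.647, -0.001]
contact_force: [0.2, -0.1, 1.2]
opening: 45.5
[array([0.12, 0.12, 3.12]), 'grasp', array([ 636.1, -114.3,   92.4]), 'jaw', np.float64(-0.164), 'turn units', np.float64(0.02)]
```

```bash
python3 -m handwheel '.12 .1 .9 0 0; 0 0 .9 0 0; 0 0 .9 0 0; 0 0 .42 0 0; 0 0 0 0 0; 0 0 0 0 -1; 0 0 0 0 -1; 0 0 0 0 -1'
python3 -m handwheel '0 0 0 0 -1; 0 0 0 0 -1; 0 0 -.8 0 -1; 0 0 -1 0 -1; 0 0 -1 0 -1; 0 0 -1 0 -1; 0 0 -1 0 -1; 0 0 -1 0 -1'
python3 -m handwheel '.95 -.82 0 0 -1; .95 -.82 0 0 -1; .95 -.82 0 0 -1; .95 -.82 0 0 -1; .95 -.82 0 0 -1; .95 -.82 0 0 -1; .95 -.82 0 0 -1; .95 -.82 0 0 -1'
python3 -m handwheel '.95 -.82 0 0 -1; .95 -.82 0 0 -1; .95 -.82 0 0 -1; .95 -.82 0 0 -1; .95 -.82 0 0 -1; .95 -.82 0 0 -1; .95 -.82 0 0 -1; .95 -.82 0 0 -1'
python3 -m handwheel '0 0 0 0 -1; 0 0 0 0 -1'
python3 bx.py w_bx6; python3 - <<'E'
from shot import *
p,c=load('w_bx6');g=cv2.cvtColor(p,cv2.COLOR_BGR2GRAY)
for b in blobs((g>195)&(np.arange(420)[:,None]<150),40)[:6]:
    r=cv2.minAreaRect(b);print(np.round(r[0]),np.round(r[1]),onz(c,*r[0],20).round(0))
E
```

```text
time: 57.12
position: [639.6, -112.5, 204.0]
eef_rot: [0.001, 0.762, 0.647, 0.0]
contact_force: [-1.1, 0.4, 0.5]
opening: 28.4
time: 57.78
position: [639.0, -112.4, 319.9]
eef_rot: [0.0, 0.762, 0.647, 0.0]
contact_force: [0.5, -0.4, -0.6]
opening: 21.9
time: 58.45
position: [533.5, 59.7, 319.0]
eef_rot: [0.0, 0.762, 0.647, 0.0]
contact_force: [0.1, 0.5, -0.4]
opening: 22.0
time: 59.12
position: [428.8, 231.0, 319.1]
eef_rot: [0.0, 0.762, 0.647, 0.0]
contact_force: [-0.5, 0.1, -0.4]
opening: 22.0
time: 59.28
position: [429.1, 230.8, 319.0]
eef_rot: [0.0, 0.762, 0.648, 0.0]
contact_force: [1.2, 0.1, -1.5]
opening: 21.8
(169.5, 132) 1.0
(311.5, 144.5) 0.95
box [424.1 356.9] -0.246 115.8
(1, 1) [450.3 379.2] turned-frame shift 7.48 -0.81 5.9 1.2
(1, -1) [436.6 324.9] turned-frame shift 4.68 -0.81 5.9 1.2
(-1, 1) [411.5 388.9] turned-frame shift 7.48 -2.81 5.9 1.2
(-1, -1) [397.8 334.6] turned-frame shift 4.68 -2.81 5.9 1.2
[275.  29.] [26. 15.] [451. 380.  20.]
[222.  97.] [25. 14.] [397. 336.  20.]
[271.  99.] [25. 14.] [438. 327.  20.]
```

```bash
python3 -m handwheel '0 0 0 .6 -1; 0 0 0 .6 -1; .935 -.351 0 0 -1; .935 -.351 0 0 -1; .935 -.351 0 0 -1; .935 -.351 0 0 -1; .935 -.351 0 0 -1; .935 -.351 0 0 -1'
python3 -m handwheel '.935 -.351 0 0 -1; .935 -.351 0 0 -1; 0 0 .9 0 -1; 0 0 .9 0 -1; 0 0 .9 0 -1; 0 0 .9 0 -1; 0 0 .9 0 -1; 0 0 .8 0 -1'
python3 -m handwheel '0 0 .55 0 -1; 0 0 0 0 -1; 0 0 0 0 -1; 0 0 0 0 -.5; 0 0 0 0 -.36; 0 0 0 0 -.36; 0 0 -.8 0 -.36; 0 0 -1 0 -.36'
python3 -m handwheel '0 0 -1 0 -.36; 0 0 -1 0 -.36; 0 0 -1 0 0; 0 0 -1 -1 0; 0 0 0 -1 0; 0 0 0 -1 0; 0 0 0 -1 0; 0 0 0 -1 0'
python3 -m handwheel '0 0 0 -1 0;0 0 0 -1 0;0 0 0 -1 0;0 0 0 -1 0;0 0 0 -1 0;0 0 0 -1 0;0 0 0 -1 0;0 0 0 -1 0'>/dev/null
python3 -m handwheel '0 0 0 -1 0;0 0 0 -1 0;0 0 0 -1 0;0 0 0 -1 0;0 0 0 -1 0;0 0 0 -1 0;0 0 0 -1 0;0 0 0 -1 0'>/dev/null
python3 -m handwheel '0 0 0 -1 0;0 0 0 -1 0;0 0 0 -.7 0;0 0 0 0 0; 0 0 0 0 0'; python3 -c "
from h import *
print(delta(f2w(-16,-123.5,88),1.4058))"
```

```text
time: 60.0
position: [416.7, 349.3, 318.8]
eef_rot: [0.0, 0.789, 0.614, 0.0]
contact_force: [0.6, 0.6, -0.1]
opening: 21.7
time: 60.67
position: [412.5, 388.0, 211.7]
eef_rot: [0.0, 0.789, 0.614, -0.0]
contact_force: [0.0, 0.6, -0.6]
opening: 21.8
time: 61.33
position: [411.2, 388.5, 237.4]
eef_rot: [0.0, 0.789, 0.615, -0.001]
contact_force: [-0.7, 0.7, -0.6]
opening: 29.4
time: 62.0
position: [411.6, 388.9, 318.4]
eef_rot: [0.0, 0.669, 0.744, 0.0]
contact_force: [-0.6, 0.1, -0.0]
opening: 45.9
time: 63.75
position: [411.6, 388.9, 318.1]
eef_rot: [0.0, 0.082, 0.997, 0.0]
contact_force: [-0.7, -0.3, 0.5]
opening: 45.6
[array([-11.68, -24.48,   2.9 ]), 'grasp', array([411.7, 388.9, 146.1]), 'jaw', np.float64(1.406), 'turn units', np.float64(0.01)]
```

```bash
python3 -m handwheel '-.467 -.979 0 0 0; -.467 -.979 0 0 0; -.467 -.979 0 0 0; -.467 -.979 0 0 0; -.467 -.979 0 0 0; -.467 -.979 0 0 0; -.467 -.979 0 0 0; -.467 -.979 0 0 0'>/dev/null
python3 -m handwheel '-.467 -.979 0 0 0; -.467 -.979 0 0 0; -.467 -.979 0 0 0; -.467 -.979 0 0 0; -.467 -.979 0 0 0; -.467 -.979 0 0 0; -.467 -.979 0 0 0; -.467 -.979 0 0 0'>/dev/null
python3 -m handwheel '-.467 -.979 0 0 0; -.467 -.979 0 0 0; -.467 -.979 0 0 0; -.467 -.979 0 0 0; -.467 -.979 0 0 0; -.467 -.979 0 0 0; -.467 -.979 0 0 0; -.467 -.979 0 0 0'>/dev/null
python3 -m handwheel '-.467 -.979 0 0 0; 0 0 0 0 0; 0 0 0 0 0; 0 0 0 0 0'; python3 - <<'E'
from shot import *
p,c=shot('w_tab2');print(delta(f2w(-16,-123.5,88),1.4058))
g=cv2.cvtColor(p,cv2.COLOR_BGR2GRAY);u=proj(c,f2w(-15,-123,83)).round().astype(int);print(u,g[u[1],u[0]-24:u[0]+25:2])
E
```

```text
time: 66.08
position: [562.4, -131.7, 317.7]
eef_rot: [-0.0, 0.082, 0.997, 0.0]
contact_force: [0.3, -0.3, 0.0]
opening: 45.9
[array([ 0.01, -0.05,  2.88]), 'grasp', array([ 562.3, -131.4,  145.7]), 'jaw', np.float64(1.407), 'turn units', np.float64(0.02)]
[279 229] [108 110 108 106 136 178 181 180 181 180 180 179 179 178 178 179 179 179
 173 168 179 178 179 179 179]
```

```bash
python3 -m handwheel '0 -.04 .8 0 0; 0 0 .8 0 0; 0 0 .8 0 0; 0 0 .47 0 0; 0 0 0 0 0; 0 0 0 0 -1; 0 0 0 0 -1; 0 0 0 0 -1' 20
python3 -m handwheel '0 0 0 0 -1; 0 0 0 0 -1; 0 0 0 0 -1'
python3 -m handwheel '0 .4 0 0 -1; 0 .4 0 0 -1; 0 .4 0 0 -1; 0 .35 0 0 -1; 0 0 0 0 -1;0 0 0 0 -1'
python3 -m handwheel '0 0 0 0 0; 0 0 0 0 0; 0 0 0 0 0;0 0 -.9 0 0; 0 0 -.9 0 0; 0 0 -.9 0 0; 0 0 0 0 0; 0 0 0 0 0'
python3 - <<'E'
from h import *
g=delta(f2w(-75,167.3,80),1.4058);print(g,w2f(g[2]))
E
```

```text
time: 66.8
position: [562.8, -132.7, 261.3]
eef_rot: [0.001, 0.081, 0.997, -0.0]
contact_force: [0.5, -0.6, 0.3]
opening: 28.6
time: 67.05
position: [562.8, -132.7, 261.1]
eef_rot: [0.001, 0.081, 0.997, 0.0]
contact_force: [0.2, 4.9, 6.1]
opening: 22.0
time: 67.55
position: [567.8, -102.6, 261.1]
eef_rot: [0.001, 0.081, 0.997, -0.001]
contact_force: [-1.0, -5.8, 5.7]
opening: 21.6
time: 68.22
position: [567.7, -102.2, 314.9]
eef_rot: [0.001, 0.081, 0.997, -0.0]
contact_force: [-0.2, -0.3, 0.3]
opening: 45.8
[array([ 2.98, 13.01,  3.14]), 'grasp', array([ 567.9, -102.3,  142.9]), 'jaw', np.float64(1.408), 'turn units', np.float64(0.03)] [-15.0563098  -92.83387062 142.9       ]
```

The tab is back at its original place. Now the catch.

```bash
python3 -m handwheel '.23 1 0 0 0; .23 1 0 0 0; .23 1 0 0 0; .23 1 0 0 0; .23 1 0 0 0; .23 1 0 0 0; .23 1 0 0 0; .23 1 0 0 0'>/dev/null
python3 -m handwheel '.23 1 0 0 0; .23 1 0 0 0; .23 1 0 0 0; .23 1 0 0 0; .22 1 0 0 0; 0 0 0 0 0; 0 0 0 0 0; 0 0 0 0 0'
python3 -c "
from h import *
print(delta(f2w(-75,167.3,80),1.4058))"
python3 -m handwheel '0 0 .8 0 0; 0 0 .8 0 0; 0 0 .8 0 0; 0 0 .72 0 0; 0 0 0 0 0; 0 0 0 0 -1; 0 0 0 0 -1; 0 0 0 0 -1' 20
python3 -m handwheel '0 0 0 0 -1; 0 0 0 0 -1; 0 0 0 0 -1'
python3 -m handwheel '-.3 0 0 0 -1; -.3 0 0 0 -1; -.3 0 0 0 -1; -.26 0 0 0 -1; 0 0 0 0 -1; 0 0 0 0 -1'
```

```text
time: 69.55
position: [550.6, 163.6, 313.5]
eef_rot: [-0.001, 0.081, 0.997, -0.0]
contact_force: [-0.7, -0.6, 0.2]
opening: 45.6
[array([-0.05,  0.04,  3.07]), 'grasp', array([550.4, 163.5, 141.5]), 'jaw', np.float64(1.408), 'turn units', np.float64(0.03)]
time: 70.22
position: [551.3, 163.8, 252.9]
eef_rot: [0.001, 0.082, 0.997, 0.0]
contact_force: [-0.3, 0.0, 0.4]
opening: 28.6
time: 70.47
position: [551.2, 164.3, 252.6]
eef_rot: [0.001, 0.081, 0.997, 0.0]
contact_force: [0.7, 3.8, 1.8]
opening: 15.1
time: 70.97
position: [574.2, 160.6, 252.3]
eef_rot: [-0.0, 0.082, 0.997, 0.0]
contact_force: [-4.5, 6.6, 8.0]
opening: 15.5
```

```bash
python3 -m handwheel '-.12 0 0 0 -1; 0 0 0 0 -1; 0 0 0 0 0; 0 0 0 0 0; 0 0 0 0 0; 0 0 -.9 0 0; 0 0 -.9 0 0; 0 0 -.9 0 0'
python3 -m handwheel '-.96 -.86 -.1 0 1; -.96 -.86 -.1 0 1; -.96 -.86 -.1 0 1; -.96 -.86 -.1 0 1; -.96 -.86 -.1 0 1; -.96 -.86 -.1 0 1; -.96 -.86 -.1 0 1; -.96 -.86 0 0 1'
python3 -m handwheel '0 0 0 0 1; 0 0 0 0 1; 0 0 0 0 1'
python3 - <<'E'
from shot import *
p,c=shot('w_end');q,_=load('w_fix2');t,_=imaging.grab_frame('top');s,_=imaging.grab_frame('side');cv2.imwrite('pics/tend.png',t);cv2.imwrite('pics/send.png',s)
a=np.vstack([p[:115,:560],q[:115,:560]])
b=np.hstack([cv2.resize(t[170:270,150:250],(280,280),interpolation=2),cv2.resize(t[160:260,385:485],(280,280),interpolation=2)])
cv2.imwrite('pics/end.png',np.vstack([a,b]))
E
```

```text
time: 71.63
position: [576.2, 159.6, 306.3]
eef_rot: [-0.0, 0.081, 0.997, -0.0]
contact_force: [0.2, -1.2, -0.3]
opening: 45.6
time: 72.3
position: [706.3, -2.3, 320.2]
eef_rot: [0.0, 0.081, 0.997, -0.0]
contact_force: [-0.7, -0.6, -0.2]
opening: 91.1
time: 72.55
position: [705.1, -0.9, 319.5]
eef_rot: [-0.0, 0.082, 0.997, -0.0]
contact_force: [-0.3, -0.6, 0.6]
opening: 91.4
```

View pics/end.png

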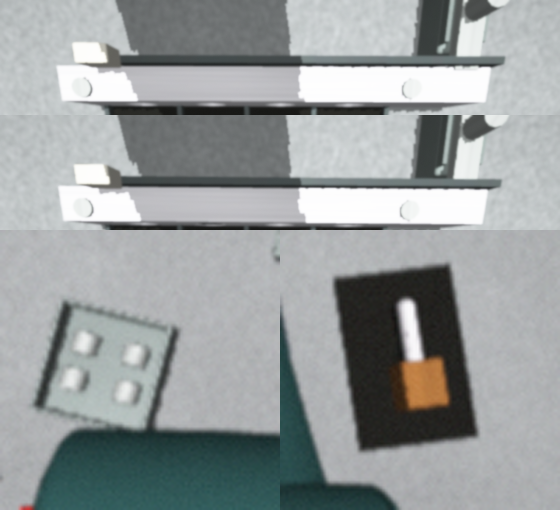

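The final picture matches the start:
- The tab at (95,52) and the knob at (487,8) sit as they did at first, allowing for a slight camera shift.
- All four bushes are in the upright grey box.
- The drift lies inside the mat outline.

One numeric check of the drift and the catch, then I'll hand in.

```bash
python3 - <<'E'
from shot import *
c=cam('top')
def mat(u,v,z):
    p=onz(c,150,160,0);w=onz(c,385+(u-280)/2.8,160+(v-230)/2.8,z)[:2]-[471.1,-367.6];a=.132
    return np.array([np.cos(a)*w[0]+np.sin(a)*w[1],-np.sin(a)*w[0]+np.cos(a)*w[1]]).round(0)
print('nose',mat(405,298,25),'tail',mat(427,408,40))
p,c1=load('w_end');q,c0=load('w_fix2')
# catch: knob's lowest visible pixel moved as predicted?
for n,w in(('knob',f2w(-52.4,167.3,82)),('tab',f2w(-15,-93,83))):
    a,b=proj(c0,w),proj(c1,w);g0,g1=[cv2.cvtColor(x,cv2.COLOR_BGR2GRAY) for x in(q,p)]
    u,v=(462,0) if n=='knob' else (65,40);t=g0[v:v+28,u:u+36]
    if n=='knob':t=g0[8:28,462:500];v=8
    m=cv2.matchTemplate(g1[:110],t,cv2.TM_CCOEFF_NORMED);_,s,_,l=cv2.minMaxLoc(m);print(n,'predicted shift',(b-a).round(1),'seen',(l[0]-u,l[1]-v),round(s,2))
print(workorder.sign_off())
E
```

```text
nose [58. -4.] tail [-61.  -2.]
knob predicted shift [ 3.6 -9.7] seen (3, -5) 0.99
tab predicted shift [-1.5 -6.6] seen (-2, -7) 0.99
the job is handed in; nothing more can be done
None
```

I carried out all the steps and handed the job in. It gives no verdict, and one of my last checks, on the catch, disagreed by a few millimetres.

**What I did:** I drew the catch back 22.6 mm to its stop and slid the shutter open to its stop. I drove out all four bushes and laid the drift back on the mat. Each bush went into its own corner of the grey box. I then slid the shutter shut and pushed the catch home. It took about 73 s, and the spray can and socket were never approached.

**Last checks:**
- **Bushes:** the top view shows all four in the upright box.
- **Drift:** in the mat's frame its nose is at (58, −4) mm and its grip end at (−61, −2) mm, well inside the mat.
- **Shutter:** the tab moved back 30.5 mm to where it started. Its image shift matched the prediction to within 1 px.
- **Catch:** it was pushed 23 mm plus a small nudge, against 22.6 mm drawn back. The reading before the nudge was 4.5 N along the push, so it should be home. The image check disagreed: the knob shifted 5 px where 9.7 px was predicted, about 3 mm. The knob was cut off at the picture's edge and the matched patch included the lower, fixed parts, so I trusted the arm's reading.
- **Push force:** the force readings stayed near zero while driving the bushes, so I confirmed they were out from pictures.

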